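# Load the class drying station with U-tubes and tip boxes and switch it on

## Robot

A 6-joint arm with a two-finger parallel gripper is mounted at the origin on the work surface. World frame = base frame: x ahead of the robot, y to its left, z up, the work surface at z = 0. Lengths are in m, angles in rad, forces in N, time in s.
With the tool pointing down it reaches from about 0.3 to 0.825 m from the base axis. Payload 5.4 kg.
Tool frame: the origin (TCP) lies at the very end of the fingers, on their centre line; the grasp point (between the pads) lies 19 mm behind it; z points along the fingers, y is the line along which they close (so a half turn about z gives the same grasp; the last joint's range is limited). The gripper opens to 92 mm and grips with 3 to 60 N. Pads are 20 mm wide; open, the fingers measure 128 mm over their backs; the gripper's body (75 mm by 189 mm) begins 69 mm behind the grasp point.
Start: joints at [-0.21, 0.158, 1.597, -0, 1.386, -0.21], TCP at [0.575, -0, 0.177] pointing down, gripper open.
Joint ranges: [-2.91, 2.91], [-0.94, 2.29], [0.18, 2.7], [-1.29, 4.43], [0.17, 2.64], [-3, 3]. Speed limits (rad/s): [2.57, 2.57, 3.14, 3.14, 3.14, 3.14].

## Interface

Orientations are given as [roll, pitch, yaw] about the fixed x, y, z axes, in that order (R = Rz(yaw) Ry(pitch) Rx(roll)).
In Python, from plant import bot gives the robot as it stands.
- The arm moves only by the tool play_rows, never from a script. Its argument "rows" is one flat list of numbers, 5 for each row, row after row: the shift along the tool's x, y, z in mm, then the turn about the tool's z in rad, then the finger opening in mm, from 0 to 91.9. A call has exactly 5 rows; each row shifts and turns the commanded pose from where the row before left it, along the tool's axes as they then stand; what a row does not reach is not made up. A row lasts 1/12 s, in which the tool goes at most 41.7 mm and 7.16 degrees, less where a joint would pass 70% of its speed; a pose out of reach is approached as far as the arm can. A call is refused whole if a number of a shift passes 41.7 or a number of a turn 0.125, either way. A call with a gripper value outside its range is refused whole. The fingers move at their own pace and stop on an object; the grip force is fixed at half the most. Time passes only in rows, so rows that do not move let the fingers close, or fill a call up. It gives the time, the measured TCP pose, the force, the opening and the grip force at its end, in the units of the state.
- bot.sense(): the state, without advancing time (a new reading comes with each control period).
- bot.camera(name): name is "scene" or "side" or "wrist"; returns a dict with "color" (420x560x3 uint8, blue, green, red), "range_z" (420x560 float32, m along the optical axis (not along the pixel's ray), 0 where there is no reading), "mtx" (3x3 intrinsics, pixels), "R" (3x3) and "t" (3): a world point X has camera coordinates R X + t. Camera axes: x right, y down, z forward; pixel columns grow to the right and rows downward; lengths in m; the calibration is good to about 2 mm. The wrist camera is an equidistant fisheye: a pixel r from the principal point sees the ray r / f radians off the axis. A picture is of the moment at which its call begins.
- bot.sign_off(): hands the job in; it is judged then, once.
The state is a dict: "time_s": time; "q": joint angles; "qd": joint speeds; "effort": joint torques, N m; "eef_pos": TCP position; "orientation": TCP orientation; "contact_force": force on the tool from outside, world axes, zero at the start; "ft_torque": the same for the moment, N m; "opening": finger opening in m; "gripper_force": force on a finger pad.
Only numpy, scipy, OpenCV 4.12 (cv2) and the standard library are available. Lean on these libraries where they do the work, as an engineer would, in place of code of your own. Each camera call takes 0.05 s, during which the arm holds its last target. There are 200 camera calls.

## Task

Reload the running drying station after class. First push the dryer's green switch lever all the way off, towards the robot; then hang every U-bent tube on the rack lane of its own colour, turned so that both of its end arms rest in the lane's two notches and the bend hangs down, and push both tip boxes fully home into a bay of the dock until the side ball clicks. When everything is loaded, and not before, push the lever all the way on again, away from the robot. Leave the mixing tray, the syringe and the dye bottle where they are.

Things in the scene. Friction and masses are not known exactly. Their poses are not given: they have to be found in the camera images.
- tube_red: red rigid plastic tube, 12 mm thick, all in one plane, 70 g: two straight end arms in one line (tips 150 mm apart), between them a U-shaped bend 84 mm wide and 62 mm deep (centre lines). Origin: midway between the two end arms, on their line; x points from there to the bend, y runs along the end arms (both faces alike). Starts lying flat on the table, centre line 6 mm up. May be absent.
- tube_red_bend (a point): middle of the red tube's cross bar (the bottom of the U), 62 mm from the tube's origin along its x; the cross bar runs along the tube's y and is free to grip over 66 mm. Gripped here, the tube stays level in a firm grip.
- lane_red: red lane of the drying rack: two fixed red posts 124 mm apart, 10 mm thick, each topped by a V notch (90 degrees, 40 mm wide at its rim). Origin on the table between the posts; y runs from post to post. A tube's end arms lie along y in the notches (8 mm play each way) and it swings down freely when let go. Lanes stand 85 mm apart along x, colours in any order.
- lane_red_seat (a point): point midway between the red lane's two notches, 95 mm above the table, where the seated tube's origin lies; the notch rims are 12 mm higher.
- tube_blue: blue rigid plastic tube, 12 mm thick, all in one plane, 70 g: two straight end arms in one line (tips 150 mm apart), between them a U-shaped bend 84 mm wide and 62 mm deep (centre lines). Origin: midway between the two end arms, on their line; x points from there to the bend, y runs along the end arms (both faces alike). Starts lying flat on the table, centre line 6 mm up. May be absent.
- tube_blue_bend (a point): middle of the blue tube's cross bar (the bottom of the U), 62 mm from the tube's origin along its x; the cross bar runs along the tube's y and is free to grip over 66 mm. Gripped here, the tube stays level in a firm grip.
- lane_blue: blue lane of the drying rack: two fixed blue posts 124 mm apart, 10 mm thick, each topped by a V notch (90 degrees, 40 mm wide at its rim). Origin on the table between the posts; y runs from post to post. A tube's end arms lie along y in the notches (8 mm play each way) and it swings down freely when let go. Lanes stand 85 mm apart along x, colours in any order.
- lane_blue_seat (a point): point midway between the blue lane's two notches, 95 mm above the table, where the seated tube's origin lies; the notch rims are 12 mm higher.
- tube_yellow: yellow rigid plastic tube, 12 mm thick, all in one plane, 70 g: two straight end arms in one line (tips 150 mm apart), between them a U-shaped bend 84 mm wide and 62 mm deep (centre lines). Origin: midway between the two end arms, on their line; x points from there to the bend, y runs along the end arms (both faces alike). Starts lying flat on the table, centre line 6 mm up. May be absent.
- tube_yellow_bend (a point): middle of the yellow tube's cross bar (the bottom of the U), 62 mm from the tube's origin along its x; the cross bar runs along the tube's y and is free to grip over 66 mm. Gripped here, the tube stays level in a firm grip.
- lane_yellow: yellow lane of the drying rack: two fixed yellow posts 124 mm apart, 10 mm thick, each topped by a V notch (90 degrees, 40 mm wide at its rim). Origin on the table between the posts; y runs from post to post. A tube's end arms lie along y in the notches (8 mm play each way) and it swings down freely when let go. Lanes stand 85 mm apart along x, colours in any order.
- lane_yellow_seat (a point): point midway between the yellow lane's two notches, 95 mm above the table, where the seated tube's origin lies; the notch rims are 12 mm higher.
- rack: white base plate of the drying rack, 170 x 300 x 12 mm, fixed to the table; its three lanes stand side by side along its y. Origin: centre of its underside.
- tipbox_a: tip box, white with a blue perforated deck, 96 mm long (x), 60 mm wide (y), 64 mm high, 200 g, with an upright groove in the middle of both long sides. Origin: centre of its underside. Both boxes are alike, and the two ends of each.
- tipbox_b: tip box, white with a blue perforated deck, 96 mm long (x), 60 mm wide (y), 64 mm high, 200 g, with an upright groove in the middle of both long sides. Origin: centre of its underside. Both boxes are alike, and the two ends of each.
- dock: white dock fixed to the table, with two bays side by side, open towards -x of its frame and above; walls 32 mm high, the table is its floor. A box slides in lengthwise along +x (or end for end); bays are 63 mm wide, flared at the mouth. Walls begin 45 mm and flares 70 mm before the bay's middle. Origin on the table, in the middle between the bays.
- bay_left (a point): point on the table in the left (+y) bay, 45 mm from the dock's origin, where the box's origin lies when it is home: the box's end is then against the bay's end wall (1 mm play) and a sprung steel ball in the outer wall has clicked into its side groove. Pushing past the ball takes about 5 to 10 N.
- bay_right (a point): point on the table in the right (-y) bay, 45 mm from the dock's origin, where the box's origin lies when it is home: the box's end is then against the bay's end wall (1 mm play) and a sprung steel ball in the outer wall has clicked into its side groove. Pushing past the ball takes about 5 to 10 N.
- switch (a joint): dryer's switch lever with green ball: 0 = off, leaning to -x (towards the robot); 1.0 rad = fully on, leaning to +x. Starts on. Light, stays where it is left.
- switch_tip (a point): centre of the lever's green ball (26 mm across), 80 mm from its pivot, which lies 22 mm above the table; about 92 mm up at either end of its swing, which is 77 mm long along world x.
- palette: bystander: white mixing tray with red and blue wells, 130 x 170 x 28 mm.
- syringe: bystander: syringe with green plunger, 170 mm long, lying flat.
- dye: bystander: white dye bottle with blue cap, 44 mm across, 110 mm tall.
Not all that is in view belongs to the job. What is shaped like the tipbox_a but red is not meant.

How it is judged:
On the way, in this order (a step that is already met when the one before it is completed fails the run):
1. the dryer is switched off (value of joint switch below 0.15 rad), for 0.2 s.
2. every tube hangs in the lane of its colour and both tip boxes are clicked home (distance between tube_red and lane_red_seat below 0.013 m and angle between the y axis of tube_red and the y axis of lane_red, either way round below 0.15 rad and angle between each of tube_red, tube_blue, tube_yellow's own x axis and vertical above 2.64 rad and linear speed of each of tube_red, tube_blue, tube_yellow, tipbox_a, tipbox_b below 0.02 m/s and distance between tube_blue and lane_blue_seat below 0.013 m and angle between the y axis of tube_blue and the y axis of lane_blue, either way round below 0.15 rad and distance between tube_yellow and lane_yellow_seat below 0.013 m and angle between the y axis of tube_yellow and the y axis of lane_yellow, either way round below 0.15 rad and (distance between tipbox_a and bay_left below 0.004 m or distance between tipbox_a and bay_right below 0.004 m) and angle between the x axis of each of tipbox_a, tipbox_b and the x axis of dock, either way round below 0.08 rad and angle between each of tipbox_a, tipbox_b's own z axis and vertical below 0.06 rad and (distance between tipbox_b and bay_left below 0.004 m or distance between tipbox_b and bay_right below 0.004 m)), for 0.3 s.
3. the switch lever is then pushed on (value of joint switch above 0.85 rad), for 0.2 s.
At the end, for the whole second after the job is handed in: Every tube present rests in both notches of its colour's lane (origin within 13 mm of the seat, 0.15 rad of the lane), bend within 0.5 rad of straight down; both boxes upright in a bay, within 4 mm of home and 0.08 rad; all at rest, released; lever at 0.85 rad or more (all of step 2 and value of joint switch above 0.85 rad); the robot touches nothing.
It fails at once if the mixing tray, the syringe or the dye bottle is moved by more than 4 cm (distance of any of palette, syringe, dye from where it was at the start of the episode above 0.04 m).
Of tube_red, tube_blue, tube_yellow only 2 to 3 are there at a start; the rules pass over those that are not, and their reading is None.
At some moment in a run one of tipbox_a, tipbox_b may be knocked a few centimetres aside while the robot is not near it.
Once in a run the grip may slacken for a moment while it holds something.
It also fails if it takes over 210 s, if anything falls off the work surface, if the arm or the gripper's body presses on something with over 40 N, if the wrist force passes 120 N, or if a joint passes its speed limit or range.

## Working session

There is one attempt and no reset: what is moved stays moved. The work goes in short steps, Python scripts to look and compute and a tool call to move; the robot and the scene stay as the last step left them, time stands still between calls to the robot, and variables do not carry over. Pictures are saved under pics/ and viewed, at most 14 in all, crops included, and the job is handed in when it is done.

Besides the shell and the picture viewer there is one more tool, called after "Call:" as a command line: name --argument value ..., lists and objects as JSON in quotes. play_rows: Moves the arm, as the interface text tells. Its arguments: {"type":"object","properties":{"rows":{"type":"array"}},"required":["rows"]}

```bash
ls; mkdir -p pics; cat > h.py <<'E'
from plant import bot
import numpy as np, cv2
def snap(n,f):
    c=bot.camera(n); cv2.imwrite(f'pics/{f}.png',c['color']); np.savez(f'pics/{f}.npz',**c); return c
def world(c):
    "per-pixel world points of a pinhole camera"
    z=c['range_z']; v,u=np.indices(z.shape); K=c['mtx']
    P=np.stack([(u-K[0,2])/K[0,0]*z,(v-K[1,2])/K[1,1]*z,z],-1)
    return (P-c['t'])@c['R']
E
python3 - <<'E'
from h import *
for n in ['scene','side','wrist']:
    c=snap(n,n+'0'); print(n,c['mtx'].tolist(),(-c['R'].T@c['t']).round(3),c['R'][2].round(2),c['range_z'].min(),c['range_z'].max())
s=bot.sense(); print(s)
a=np.hstack([cv2.imread(f'pics/{n}0.png') for n in('scene','side')]); cv2.imwrite('pics/both0.png',cv2.resize(a,(800,300)))
E
```

```text
pics
scene [[405.31040995893136, 0.0, 271.67007134031525], [0.0, 405.31040995893136, 212.97109358255614], [0.0, 0.0, 1.0]] [ 1.115 -0.341  0.739] [-0.66  0.3  -0.69] 0.0 3.9206264
side [[411.70085524513706, 0.0, 277.3468297575501], [0.0, 411.70085524513706, 206.0539607084648], [0.0, 0.0, 1.0]] [ 0.3   -0.734  0.782] [ 0.22  0.68 -0.7 ] 0.0 3.765473
wrist [[325.19226210127806, 0.0, 279.8098774657673], [0.0, 325.19226210127806, 210.08505962134578], [0.0, 0.0, 1.0]] [0.574 0.07  0.385] [-0.   -0.25 -0.97] 0.0 1.2620645
{'time_s': 0.15, 'q': array([-2.10110499e-01,  1.58907734e-01,  1.59793874e+00,  2.01870637e-05,
        1.38621270e+00, -2.10097606e-01]), 'qd': array([-0.00068909, -0.00444023, -0.00239892,  0.00056317, -0.00163671,
       -0.0007176 ]), 'effort': array([ 3.99315013e-04, -3.85916662e+01, -3.22434962e+01,  7.02334754e-02,
        3.51220253e-02, -9.48688057e-05]), 'eef_pos': array([5.74458897e-01, 9.55102601e-05, 1.76345325e-01]), 'orientation': array([-3.14016252e+00, -3.25252700e-04,  1.57077948e+00]), 'contact_force': array([-0.06496994, -0.20413244,  0.66951439]), 'ft_torque': array([-0.0222739, -0.0164176,  0.0083416]), 'gripper_force': 0.0, 'opening': 0.09182743859025724}
```

View pics/scene0.png

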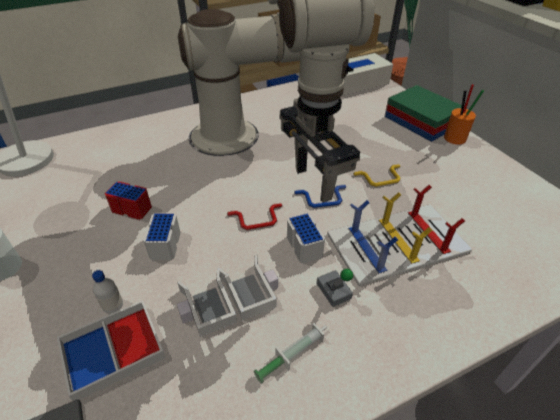

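View pics/side0.png

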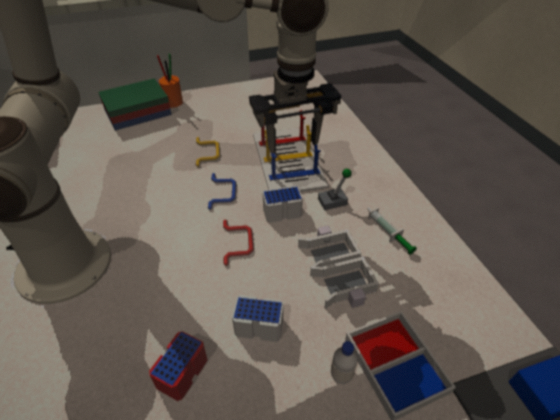

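```bash
cat >> h.py <<'E'
def ortho(cs,lo=(.2,-.5),hi=(.95,.45),s=800):
    "top view: rows = x growing up, cols = y growing left; colour and height of the highest point"
    h,w=int((hi[0]-lo[0])*s),int((hi[1]-lo[1])*s)
    im=np.zeros((h,w,3),np.uint8); H=np.full((h,w),-1.)
    for c in cs:
        P=world(c).reshape(-1,3); C=c['color'].reshape(-1,3)
        ok=(c['range_z'].ravel()>0)&(P[:,2]<.13)&(P[:,0]>lo[0])&(P[:,0]<hi[0]-1/s)&(P[:,1]>lo[1])&(P[:,1]<hi[1]-1/s)
        P,C=P[ok],C[ok]; o=np.argsort(P[:,2]); P,C=P[o],C[o]
        r=((hi[0]-P[:,0])*s).astype(int).clip(0,h-1); q=((hi[1]-P[:,1])*s).astype(int).clip(0,w-1)
        b=P[:,2]>H[r,q]; im[r[b],q[b]]=C[b]; H[r[b],q[b]]=P[b,2]
    return im,H
E
python3 - <<'E'
from h import *
cs=[dict(np.load(f'pics/{n}0.npz')) for n in('scene','side')]
im,H=ortho(cs)
m=im.max(2)==0
im2=cv2.dilate(im,np.ones((3,3))); im[m]=im2[m]
im=cv2.convertScaleAbs(im,alpha=1.4)
for x in np.arange(.2,.95,.1):
    r=int((.95-x)*800); cv2.line(im,(0,r),(8,r),(0,255,0),1); cv2.putText(im,f'{x:.1f}',(10,r+4),0,.35,(0,255,0))
for y in np.arange(-.5,.45,.1):
    q=int((.45-y)*800); cv2.line(im,(q,0),(q,8),(0,255,0),1); cv2.putText(im,f'{y:.1f}',(q,18),0,.35,(0,255,0))
cv2.imwrite('pics/ortho0.png',im); print(im.shape)
# colour blobs
for c,n in zip(cs,('scene','side')):
    P=world(c); hsv=cv2.cvtColor(c['color'],cv2.COLOR_BGR2HSV); h,s,v=cv2.split(hsv)
    for col,mk in dict(red=(h<6)|(h>174),blue=(h>100)&(h<125),yellow=(h>15)&(h<30),green=(h>45)&(h<80)).items():
        mk=(mk&(s>110)&(v>50)&(c['range_z']>0)&(P[...,0]>.25)&(P[...,2]>-.02)&(P[...,2]<.15)).astype(np.uint8)
        k,l,st,ce=cv2.connectedComponentsWithStats(mk)
        for i in range(1,k):
            if st[i,4]>25:
                p=P[l==i]; print(n,col,st[i,4],ce[i].round(0),'med',np.median(p,0).round(3),'lo',np.percentile(p,2,0).round(3),'hi',np.percentile(p,98,0).round(3))
E
```

```text
(600, 760, 3)
scene red 45 [466. 102.] med [0.341 0.68  0.121] lo [0.334 0.673 0.096] hi [0.347 0.685 0.147]
scene red 202 [428. 126.] med [0.311 0.582 0.039] lo [0.253 0.569 0.028] hi [0.332 0.649 0.05 ]
scene red 314 [419. 209.] med [0.592 0.302 0.025] lo [0.584 0.287 0.013] hi [0.638 0.321 0.104]
scene red 471 [137. 207.] med [ 0.269 -0.334  0.032] lo [ 0.252 -0.362  0.   ] hi [ 0.282 -0.302  0.061]
scene red 329 [257. 218.] med [ 0.429 -0.068  0.01 ] lo [ 0.371 -0.12   0.   ] hi [0.454 0.011 0.013]
scene red 365 [444. 238.] med [0.711 0.29  0.023] lo [0.66  0.277 0.013] hi [0.722 0.308 0.104]
scene red 1874 [132. 338.] med [ 0.624 -0.422  0.008] lo [ 0.569 -0.458  0.005] hi [ 0.672 -0.384  0.011]
scene blue 60 [419. 131.] med [0.285 0.577 0.014] lo [0.25  0.568 0.004] hi [0.315 0.584 0.025]
scene blue 56 [436. 136.] med [0.326 0.611 0.012] lo [0.319 0.581 0.002] hi [0.334 0.648 0.022]
scene blue 243 [322. 198.] med [0.435 0.12  0.01 ] lo [0.372 0.077 0.004] hi [0.46  0.203 0.014]
scene blue 80 [133. 195.] med [ 0.259 -0.332  0.064] lo [ 0.251 -0.356  0.061] hi [ 0.275 -0.311  0.0
[... 2620 characters left out ...]
blue 1506 [544. 382.] med [ 0.828 -0.59   0.063] lo [ 0.802 -0.636  0.059] hi [ 0.884 -0.561  0.066]
side yellow 304 [298. 150.] med [0.681 0.209 0.014] lo [0.605 0.194 0.009] hi [0.717 0.262 0.101]
side yellow 91 [267. 150.] med [0.574 0.215 0.038] lo [0.566 0.208 0.009] hi [0.59  0.261 0.1  ]
side yellow 230 [208. 151.] med [0.414 0.314 0.008] lo [ 0.369  0.27  -0.003] hi [0.45  0.401 0.012]
side green 354 [150.  90.] med [0.281 0.64  0.073] lo [0.251 0.581 0.07 ] hi [0.316 0.714 0.076]
side green 36 [346. 172.] med [ 0.722 -0.006  0.104] lo [ 0.714 -0.013  0.098] hi [0.73  0.004 0.107]
side green 96 [405. 243.] med [ 0.794 -0.207  0.019] lo [ 0.786 -0.231  0.014] hi [ 0.803 -0.181  0.025]
```

View pics/ortho0.png

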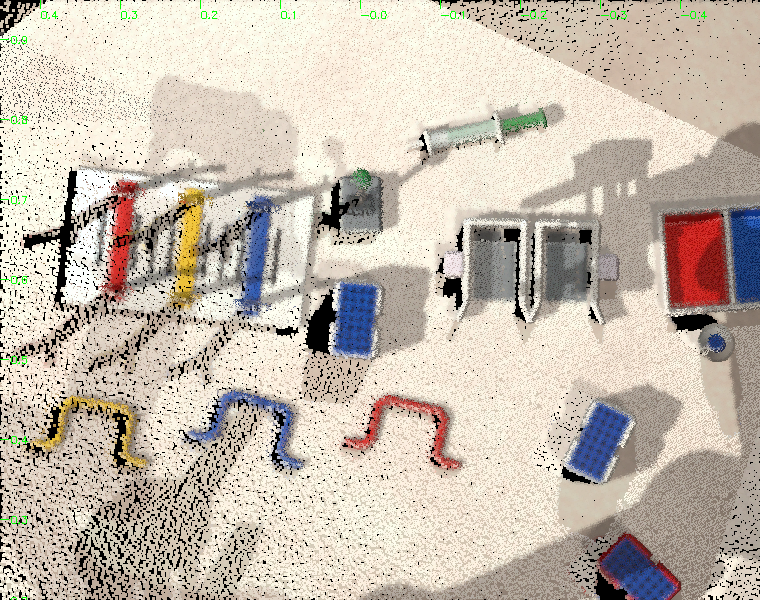

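```bash
cat >> h.py <<'E'
from scipy.optimize import least_squares
_w0=world
def world(c):
    if c['R'][2][2]>-.9: return _w0(c)
    z=c['range_z']; v,u=np.indices(z.shape).astype(float); K=c['mtx']
    a=(u-K[0,2])/K[0,0]; b=(v-K[1,2])/K[1,1]; th=np.hypot(a,b); k=np.tan(th.clip(0,1.4))/np.maximum(th,1e-9)
    return (np.stack([a*k*z,b*k*z,z],-1)-c['t'])@c['R']
def hue(c,col):
    h,s,v=cv2.split(cv2.cvtColor(c['color'],cv2.COLOR_BGR2HSV))
    m=dict(red=(h<6)|(h>174),blue=(h>100)&(h<125),yellow=(h>15)&(h<30),green=(h>45)&(h<80))[col]
    return m&(s>110)&(v>50)&(c['range_z']>0)
def box(P,lo,hi): return ((P>lo)&(P<hi)).all(-1)
def tubefit(P,g):
    "P surface points; returns origin x,y,z, yaw of tube x, rms"
    V=np.array([[0,-75],[0,-42],[62,-42],[62,42],[0,42],[0,75]])/1e3
    def res(p):
        c,s=np.cos(p[3]),np.sin(p[3]); W=np.c_[V@np.array([[c,s],[-s,c]])+p[:2],np.full(6,p[2])]
        d=[]
        for a,b in zip(W[:-1],W[1:]):
            t=((P-a)@(b-a)/((b-a)@(b-a))).clip(0,1)[:,None]; d.append(np.linalg.norm(P-a-t*(b-a),axis=1))
        return np.min(d,0)-.006
    r=least_squares(res,g,loss='soft_l1',f_scale=.003); return r.x,np.sqrt(np.mean(r.fun**2))
E
cat > fit.py <<'E'
from h import *
cs={n:dict(np.load(f'pics/{n}0.npz')) for n in('scene','side','wrist')}
for col,y0 in dict(red=-.055,blue=.135,yellow=.335).items():
    for n,c in cs.items():
        P=world(c); m=hue(c,col)&box(P,(.34,y0-.1,-.02),(.49,y0+.1,.03))
        if m.sum()<40: continue
        p,e=tubefit(P[m],[.385,y0,.006,-.1]); print('tube',col,n,m.sum(),p.round(4),'rms',e.round(4),'bend',(p[:2]+.062*np.array([np.cos(p[3]),np.sin(p[3])])).round(4))
for col,y0 in dict(red=.295,yellow=.21,blue=.13).items():
    for n,c in cs.items():
        P=world(c); o=[]
        for x0 in (.58,.705):
            m=hue(c,col)&box(P,(x0-.03,y0-.05,.075),(x0+.03,y0+.05,.12))
            o+= [m.sum(), P[m].mean(0).round(4), P[m].min(0).round(3),P[m].max(0).round(3)] if m.sum()>5 else [0]
        print('lane',col,n,*o)
for n,c in cs.items():
    P=world(c); m=hue(c,'green')&box(P,(.6,-.1,.06),(.8,.1,.12)); print('ball',n,m.sum(),P[m].mean(0).round(4) if m.any() else '')
    if m.sum()>20:
        r=least_squares(lambda q:np.linalg.norm(P[m]-q,axis=1)-.013,[.727,-.005,.092],loss='soft_l1',f_scale=.002); print('  centre',r.x.round(4))
    for nm,b in dict(a=((.32,-.38),(.48,-.22)),b=((.48,-.05),(.63,.06))).items():
        m=box(P,(*b[0],.055),(*b[1],.075))&(c['range_z']>0)
        if m.sum()>100: print('box',nm,n,m.sum(),P[m].mean(0).round(4),cv2.minAreaRect((P[m][:,:2]*1000).astype(np.float32)))
    m=box(P,(.53,-.33,.027),(.72,-.08,.06))&(c['range_z']>0)
    if m.sum()>100: print('dock',n,m.sum(),cv2.minAreaRect((P[m][:,:2]*1000).astype(np.float32)),P[m].min(0).round(3),P[m].max(0).round(3))
E
python3 fit.py
```

```text
tube red scene 329 [ 0.3816 -0.053   0.0057 -0.2093] rms 0.0016 bend [ 0.4423 -0.0659]
tube red side 352 [ 0.3822 -0.054   0.0039 -0.2087] rms 0.0018 bend [ 0.4429 -0.0669]
tube red wrist 1097 [ 0.3809 -0.0534  0.0072 -0.2068] rms 0.001 bend [ 0.4416 -0.0661]
tube blue scene 243 [ 0.3869  0.1446  0.0064 -0.2673] rms 0.0018 bend [0.4467 0.1282]
tube blue side 105 [ 0.3879  0.1363  0.0044 -0.2896] rms 0.0012 bend [0.4474 0.1186]
tube blue wrist 1325 [ 0.3863  0.1436  0.0072 -0.2802] rms 0.0009 bend [0.4459 0.1265]
tube yellow scene 282 [ 0.3815  0.3389  0.0063 -0.1832] rms 0.0017 bend [0.4425 0.3276]
tube yellow side 230 [ 0.3827  0.3385  0.0037 -0.2037] rms 0.0032 bend [0.4434 0.326 ]
lane red scene 75 [0.5903 0.3061 0.0926] [0.584 0.283 0.076] [0.596 0.325 0.107] 84 [0.7129 0.2933 0.0918] [0.706 0.269 0.076] [0.718 0.311 0.108]
lane red side 0 23 [0.708  0.2852 0.0904] [0.702 0.267 0.075] [0.715 0.301 0.105]
lane red wrist 0 0
lane yellow scene 81 [0.5804 0.2222 0.0929] [0.575 0.198 0.076] [0.585 0.242 0.108] 110 [0.703  0.2078 0.0932] [0.694 0.183 0.076] [0.708 0.227 0.106]
lane yel
[... 1367 characters left out ...]
5703125, 95.93741607666016), 64.47026062011719)
box b side 617 [ 5.487e-01 -1.000e-04  6.150e-02] ((550.4739990234375, 3.6779327392578125), (64.37608337402344, 97.04106903076172), 85.19981384277344)
dock side 1102 ((610.4022827148438, -214.80734252929688), (218.93023681640625, 129.0089874267578), 88.83642578125) [ 0.544 -0.324  0.027] [ 0.675 -0.105  0.038]
ball wrist 15 [0.7269 0.0083 0.1026]
box b wrist 5241 [0.5497 0.0063 0.0651] ((549.0371704101562, 5.162542343139648), (61.07878875732422, 95.66835021972656), 84.27738189697266)
dock wrist 2479 ((610.0852661132812, -181.11228942871094), (154.7796630859375, 128.1455535888672), 88.74535369873047) [ 0.546 -0.26   0.027] [ 0.675 -0.104  0.039]
```

View pics/wrist0.png

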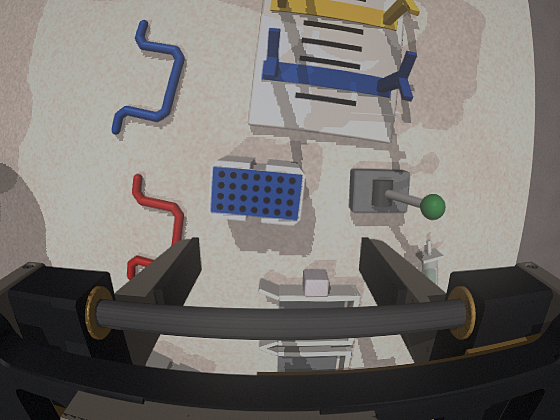

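Call:
play_rows --rows '[0,40,0,0,0,0,40,0,0,0,0,40,0,0,0,0,40,0,0,0,0,40,0,0,0]'

```text
time_s: 0.57
eef_pos: [0.7762, 0.0001, 0.1765]
orientation: [-3.141, -0.0, 1.571]
contact_force: [1.0, -0.0, 0.9]
opening: 0.0607
gripper_force: 0.0
```

Call:
play_rows --rows '[0,2,25,0,0,0,0,25,0,0,0,0,25,0,0,0,0,22,0,0,0,0,0,0,0]'

```text
time_s: 0.98
eef_pos: [0.7727, 0.0006, 0.0722]
orientation: [-3.13, -0.002, 1.571]
contact_force: [-1.4, 0.6, -1.7]
opening: 0.0273
gripper_force: 0.0
```

Call:
play_rows --rows '[0,0,-3,0,0,0,0,0,0,0,0,-12,0,0,0,0,-16,0,0,0,0,-16,0,0,0]'

```text
time_s: 1.4
eef_pos: [0.7345, -0.0004, 0.0867]
orientation: [3.136, 0.001, 1.571]
contact_force: [0.4, 0.9, 0.1]
opening: 0.0002
gripper_force: 0.0
```

Call:
play_rows --rows '[0,-16,0,0,0,0,-15,0,0,0,0,-10,0,0,0,0,-6,0,0,0,0,0,0,0,0]'

```text
time_s: 1.82
eef_pos: [0.6867, -0.0002, 0.0858]
orientation: [3.138, 0.001, 1.571]
contact_force: [-0.3, 0.7, 0.4]
opening: 0.0004
gripper_force: 0.0
```

```bash
cat > ball.py <<'E'
from h import *
for n in('scene','side'):
    c=bot.camera(n); P=world(c); m=hue(c,'green')&box(P,(.6,-.05,.06),(.8,.05,.12))
    if m.sum()>8: print(n,m.sum(),least_squares(lambda q:np.linalg.norm(P[m]-q,axis=1)-.013,P[m].mean(0),loss='soft_l1',f_scale=.002).x.round(4))
    else: print(n,m.sum())
s=bot.sense(); print(s['eef_pos'],s['contact_force'],s['time_s'])
E
python3 ball.py
```

```text
scene 106 [7.254e-01 2.000e-04 9.540e-02]
side 37 [ 0.7237 -0.0019  0.093 ]
[ 6.87269087e-01 -2.53612971e-04  8.48688759e-02] [-0.60214587  0.5924124  -0.02722953] 1.9167
```

```bash
python3 - <<'E'
from h import *
a=snap('scene','scene1'); b=snap('wrist','wrist1')
im=np.hstack([cv2.resize(a['color'][150:330,230:470],None,fx=1.6,fy=1.6),cv2.resize(b['color'],(384,288))]); cv2.imwrite('pics/c1.png',im)
E
```

```text
(no output)
```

View pics/c1.png

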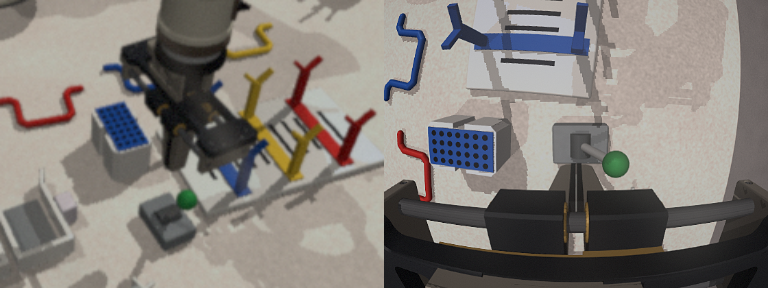

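```bash
python3 - <<'E'
from h import *
a=dict(np.load('pics/scene1.npz')); P=world(a)
b=snap('side','side1'); Q=world(b)
for n,c,P in(('scene',a,P),('side',b,Q)):
    for z in np.arange(.05,.18,.01):
        m=box(P,(.62,-.06,z),(.78,.06,z+.01))&(c['range_z']>0)
        if m.sum()>3: print(n,z.round(2),m.sum(),P[m].min(0).round(3),P[m].max(0).round(3))
im=np.hstack([cv2.resize(b['color'][80:240,220:400],None,fx=3,fy=3)]); cv2.imwrite('pics/c2.png',im)
E
```

```text
scene 0.05 11 [ 0.702 -0.006  0.051] [ 0.713 -0.001  0.06 ]
scene 0.06 12 [ 0.707 -0.005  0.062] [0.719 0.    0.069]
scene 0.07 4 [ 0.715 -0.005  0.07 ] [ 0.718 -0.004  0.077]
scene 0.09 41 [ 0.715 -0.014  0.09 ] [0.739 0.007 0.1  ]
scene 0.1 96 [ 0.715 -0.013  0.1  ] [0.737 0.01  0.11 ]
scene 0.12 24 [ 0.678 -0.01   0.121] [0.702 0.009 0.13 ]
scene 0.13 49 [ 0.675 -0.011  0.13 ] [0.703 0.008 0.14 ]
scene 0.14 58 [ 0.674 -0.011  0.14 ] [0.703 0.008 0.15 ]
scene 0.15 53 [ 0.673 -0.012  0.15 ] [0.705 0.01  0.16 ]
scene 0.16 62 [ 0.672 -0.011  0.16 ] [0.705 0.009 0.17 ]
scene 0.17 55 [ 0.672 -0.011  0.17 ] [0.707 0.003 0.18 ]
side 0.05 15 [ 0.699 -0.007  0.05 ] [0.712 0.001 0.06 ]
side 0.06 15 [ 0.707 -0.007  0.061] [0.717 0.001 0.07 ]
side 0.07 14 [ 0.713 -0.006  0.07 ] [0.721 0.004 0.079]
side 0.08 9 [ 0.715 -0.014  0.082] [ 0.728 -0.004  0.09 ]
side 0.09 31 [ 0.712 -0.015  0.09 ] [0.733 0.004 0.1  ]
side 0.1 42 [ 0.713 -0.015  0.1  ] [0.736 0.004 0.107]
side 0.12 29 [ 0.674 -0.013  0.12 ] [0.701 0.003 0.13 ]
side 0.13 38 [ 0.673 -0.014  0.13 ] [0.702 0.004 0.14 ]
side 0.14 43 [ 0.673 -0.014  0.14 ] [0.703 0.006 0.15 ]
side 0.15 48 [ 0.671 -0.013  0.15 ] [0.702 0.003 0.16 ]
side 0.16 42 [ 0.67  -0.014  0.16 ] [0.706 0.006 0.17 ]
side 0.17 52 [ 0.67  -0.015  0.17 ] [0.704 0.005 0.18 ]
```

View pics/c2.png

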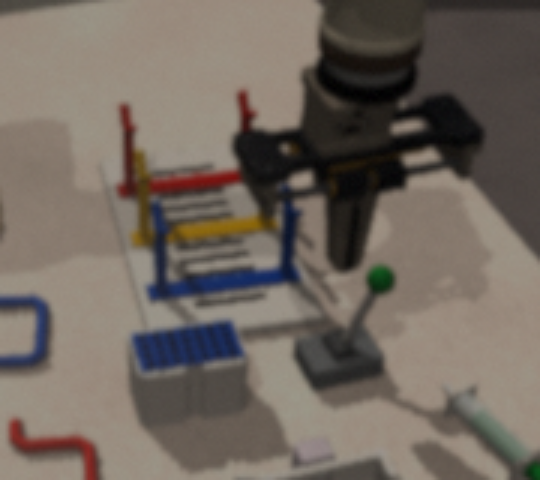

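```bash
python3 - <<'E'
from h import *
for n in('scene0','side0'):
    c=dict(np.load(f'pics/{n}.npz')); P=world(c)
    for z in np.arange(.08,.26,.01):
        m=box(P,(.50,-.05,z),(.66,.05,z+.01))&(c['range_z']>0)
        if m.sum()>3: print(n,z.round(2),m.sum(),P[m].min(0).round(3),P[m].max(0).round(3))
print(bot.sense()['q'], bot.sense()['eef_pos'])
E
```

```text
scene0 0.21 41 [ 0.519 -0.011  0.213] [0.635 0.008 0.22 ]
scene0 0.22 85 [ 0.52  -0.011  0.22 ] [0.636 0.01  0.23 ]
scene0 0.23 90 [ 0.515 -0.01   0.23 ] [0.637 0.01  0.24 ]
scene0 0.24 100 [ 0.516 -0.011  0.24 ] [0.638 0.009 0.25 ]
scene0 0.25 98 [ 0.516 -0.011  0.25 ] [0.637 0.009 0.26 ]
side0 0.21 38 [ 0.517 -0.013  0.211] [0.633 0.005 0.22 ]
side0 0.22 58 [ 0.515 -0.013  0.22 ] [0.633 0.007 0.23 ]
side0 0.23 59 [ 0.514 -0.015  0.23 ] [0.634 0.007 0.24 ]
side0 0.24 64 [ 0.513 -0.013  0.24 ] [0.636 0.01  0.25 ]
side0 0.25 70 [ 0.513 -0.015  0.25 ] [0.639 0.008 0.26 ]
[-1.75667301e-01  5.16736710e-01  1.33592842e+00  4.86909714e-05
  1.28784487e+00 -1.75645004e-01] [ 6.86811687e-01 -1.15755628e-04  8.35417192e-02]
```

Call:
play_rows --rows '[0,20,-8,0,0,0,30,0,0,0,0,30,0,0,0,0,12,8,0,0,0,0,20,0,0]'

```text
time_s: 2.48
eef_pos: [0.7831, -0.0006, 0.0662]
orientation: [3.133, 0.001, 1.571]
contact_force: [1.1, 0.5, -0.4]
opening: 0.0008
gripper_force: 0.0
```

Call:
play_rows --rows '[0,0,20,0,0,0,0,4,0,0,0,0,0,0,0,0,-10,0,0,0,0,-12,0,0,0]'

```text
time_s: 2.9
eef_pos: [0.7572, -0.0002, 0.0408]
orientation: [3.139, 0.0, 1.571]
contact_force: [0.7, -0.1, 1.2]
opening: 0.0004
gripper_force: 0.0
```

Call:
play_rows --rows '[0,-14,0,0,0,0,-14,0,0,0,0,-14,0,0,0,0,-14,0,0,0,0,-14,0,0,0]'

```text
time_s: 3.32
eef_pos: [0.6872, -0.0003, 0.0417]
orientation: [3.137, 0.001, 1.571]
contact_force: [1.3, -0.2, -0.8]
opening: 0.0003
gripper_force: 0.6
```

Call:
play_rows --rows '[0,-4,0,0,0,0,-3,0,0,0,0,0,0,0,0,0,0,0,0,0,0,0,0,0,0]'

```text
time_s: 3.73
eef_pos: [0.6812, -0.0002, 0.0409]
orientation: [3.137, 0.0, 1.571]
contact_force: [4.0, 0.3, 2.9]
opening: 0.0007
gripper_force: 2.1
```

```bash
python3 ball.py
```

```text
scene 42 [6.559e-01 1.000e-04 9.220e-02]
side 41 [ 0.6559 -0.0013  0.0905]
[ 6.81124477e-01 -1.65406631e-04  4.07946507e-02] [5.30681601 0.1960366  4.9715732 ] 3.8333
```

Call:
play_rows --rows '[0,-2,0,0,0,0,-2,0,0,0,0,-1,0,0,0,0,0,0,0,0,0,0,0,0,0]'

```text
time_s: 4.25
eef_pos: [0.6811, -0.0003, 0.0412]
orientation: [3.125, 0.001, 1.57]
contact_force: [21.6, 1.4, -5.5]
opening: 0.0004
gripper_force: 10.1
```

```bash
python3 ball.py
```

```text
scene 39 [ 6.557e-01 -1.000e-04  9.230e-02]
side 37 [ 0.6556 -0.0031  0.0898]
[ 6.81137211e-01 -2.42498947e-04  4.12212656e-02] [20.87472547  2.60941951 -5.68860662] 4.35
```

Call:
play_rows --rows '[0,5,-20,0,0,0,0,-41,0,0,0,0,-41,0,40,-10,-40,0,0,40,-10,-40,0,0,40]'

```text
time_s: 4.77
eef_pos: [0.6014, -0.021, 0.1449]
orientation: [3.135, 0.002, 1.572]
contact_force: [0.4, 0.3, -0.7]
opening: 0.0181
gripper_force: 0.0
```

Call:
play_rows --rows '[-12,-40,0,0,40,-12,-40,0,0,40,-11,-40,0,0,40,-11,-39,0,0,40,0,0,0,0.1,40]'

```text
time_s: 5.18
eef_pos: [0.4315, -0.0651, 0.1378]
orientation: [-3.131, -0.001, 1.469]
contact_force: [1.1, 0.5, -1.2]
opening: 0.0397
gripper_force: 0.0
```

Call:
play_rows --rows '[0,0,30,0.108,40,0,0,40,0,40,0,0,0,0,40,0,0,0,0,40,0,0,0,0,40]'

```text
time_s: 5.6
eef_pos: [0.4405, -0.0661, 0.0722]
orientation: [-3.141, 0.0, 1.363]
contact_force: [0.7, -0.8, 0.6]
opening: 0.04
gripper_force: 0.0
```

```bash
cat > tip.py <<'E'
import sys
from h import *
col=sys.argv[1]; g=[float(x) for x in sys.argv[2:6]]   # guess x y z yaw of the tube
s=bot.sense(); e=s['eef_pos']; print('eef',e.round(4),s['orientation'].round(3),'open',s['opening'].round(4),'F',s['contact_force'].round(1),'t',s['time_s'])
for n in('scene','side','wrist'):
    c=bot.camera(n); P=world(c); ok=c['range_z']>0
    m=hue(c,col)&box(P,(g[0]-.1,g[1]-.1,g[2]-.03),(g[0]+.16,g[1]+.1,g[2]+.03))
    if m.sum()>40:
        p,r=tubefit(P[m],g); print(n,m.sum(),'tube',p.round(4),'bend',(p[:2]+.062*np.array([np.cos(p[3]),np.sin(p[3])])).round(4),'rms',r.round(4))
    d=(c['color'].max(-1)<90)&ok&box(P,e+[-.06,-.06,-.03],e+[.06,.06,.08])
    if d.sum()>5: print(n,'dark min z',np.percentile(P[d][:,2],1).round(4))
E
python3 tip.py red .3815 -.0535 .006 -.208
```

```text
Traceback (most recent call last):
  File "tip.py", line 4, in <module>
    s=bot.sense(); e=s['eef_pos']; print('eef',e.round(4),s['orientation'].round(3),'open',s['opening'].round(4),'F',s['contact_force'].round(1),'t',s['time_s'])
                                                                                           ^^^^^^^^^^^^^^^^^^
AttributeError: 'float' object has no attribute 'round'
```

```bash
sed -i "s/s\['opening'\].round(4)/round(s['opening'],4)/" tip.py; python3 tip.py red .3815 -.0535 .006 -.208
```

```text
eef [ 0.4405 -0.0661  0.0722] [-3.141  0.     1.363] open 0.04 F [ 0.7 -0.8  0.6] t 5.6
scene 332 tube [ 0.382  -0.0524  0.0056 -0.2124] bend [ 0.4426 -0.0655] rms 0.0015
scene dark min z 0.1146
side 355 tube [ 0.3825 -0.0536  0.004  -0.2096] bend [ 0.4431 -0.0665] rms 0.0022
side dark min z 0.1122
wrist 2726 tube [ 0.3805 -0.0525  0.0072 -0.2175] bend [ 0.441  -0.0658] rms 0.0008
wrist dark min z 0.1131
```

Call:
play_rows --rows '[0,0,30,0,40,0,0,30,0,40,0,0,25,0,40,0,0,0,0,40,0,0,0,0,40]'

```text
time_s: 6.17
eef_pos: [0.44, -0.0658, -0.0136]
orientation: [-3.14, -0.0, 1.363]
contact_force: [-0.3, -1.1, 0.4]
opening: 0.0401
gripper_force: 0.0
```

```bash
python3 tip.py red .3815 -.0535 .006 -.208
```

```text
eef [ 0.44   -0.0658 -0.0136] [-3.14  -0.     1.363] open 0.0401 F [-0.3 -1.1  0.4] t 6.1667
scene 231 tube [ 0.3817 -0.0532  0.0056 -0.2017] bend [ 0.4424 -0.0656] rms 0.0027
scene dark min z -0.0023
side 334 tube [ 0.3825 -0.0533  0.0038 -0.226 ] bend [ 0.443  -0.0672] rms 0.0018
side dark min z -0.0032
wrist 5374 tube [ 0.3805 -0.0526  0.0072 -0.2168] bend [ 0.441  -0.0659] rms 0.0008
wrist dark min z 0.0067
```

Call:
play_rows --rows '[0,1,8,0,40,0,0,6,0,40,0,0,4,0,40,0,0,1,0,40,0,0,0,0,40]'

```text
time_s: 6.73
eef_pos: [0.4406, -0.0659, -0.0334]
orientation: [-3.14, -0.0, 1.363]
contact_force: [-0.0, -0.8, 0.6]
opening: 0.04
gripper_force: 0.0
```

Call:
play_rows --rows '[0,0,0,0,0,0,0,0,0,0,0,0,0,0,0,0,0,0,0,0,0,0,0,0,0]'

```text
time_s: 7.15
eef_pos: [0.4413, -0.0662, -0.0327]
orientation: [3.141, 0.0, 1.363]
contact_force: [-0.5, 0.3, 0.4]
opening: 0.0113
gripper_force: 30.0
```

Call:
play_rows --rows '[0,0,-20,0,0,0,0,-30,0,0,0,0,-30,0.1,0,0,0,-30,0.12,0,0,0,-25,0.12,0]'

```text
time_s: 7.57
eef_pos: [0.4414, -0.0663, 0.1042]
orientation: [3.14, -0.0, 1.017]
contact_force: [0.9, -0.8, -0.7]
opening: 0.0108
gripper_force: 30.0
```

Call:
play_rows --rows '[0,0,0,0.12,0,0,0,0,0.12,0,0,0,0,0.12,0,0,0,0,0.12,0,0,0,0,0.12,0]'

```text
time_s: 7.98
eef_pos: [0.441, -0.0661, 0.102]
orientation: [-3.141, 0.0, 0.417]
contact_force: [-0.3, 0.9, -1.3]
opening: 0.0108
gripper_force: 30.0
```

Call:
play_rows --rows '[0,0,0,0.12,0,0,0,0,0.12,0,0,0,0,0.12,0,0,0,0,0.12,0,0,0,0,0.061,0]'

```text
time_s: 8.4
eef_pos: [0.4409, -0.0661, 0.1019]
orientation: [-3.141, 0.0, -0.124]
contact_force: [0.6, -0.3, -1.6]
opening: 0.011
gripper_force: 30.0
```

```bash
cat > go.py <<'E'
import sys
from h import *
def go(x,y,z,yaw):
    s=bot.sense(); e=s['eef_pos']; w=s['orientation'][2]; d=np.array([x,y,z])-e
    u=lambda a:(np.array([np.cos(a),np.sin(a)]),np.array([np.sin(a),-np.cos(a)]))
    turn=-((yaw-w+np.pi)%(2*np.pi)-np.pi)
    print('eef',e.round(4),'yaw',w.round(3),'open',round(s['opening'],4),'gf',round(s['gripper_force'],1),'t',round(s['time_s'],1),'q6',s['q'][5].round(2))
    for nm,a in(('now',w),('turned',yaw)):
        print(nm,'tool x %.1f y %.1f z %.1f mm, turn %.3f'%(d[:2]@u(a)[0]*1e3,d[:2]@u(a)[1]*1e3,-d[2]*1e3,turn))
if __name__=='__main__': go(*map(float,sys.argv[1:5]))
E
python3 go.py .6414 .2355 .1 -.118; python3 tip.py red .45 0 .14 -1.69 | head -3
```

```text
eef [ 0.4409 -0.0661  0.1019] yaw -0.124 open 0.011 gf 30.0 t 8.4 q6 1.27
now tool x 161.7 y -324.0 z 1.9 mm, turn -0.006
turned tool x 163.6 y -323.1 z 1.9 mm, turn -0.006
eef [ 0.4409 -0.0661  0.1019] [-3.141  0.    -0.124] open 0.011 F [ 0.6 -0.3 -1.6] t 8.4
scene 285 tube [ 0.4497 -0.0045  0.1403 -1.6942] bend [ 0.4421 -0.066 ] rms 0.0023
scene dark min z 0.1387
```

Call:
play_rows --rows '[18,-36,0,0,0,18,-36,0,0,0,18,-36,0,0,0,18,-36,0,0,0,18,-36,0,0,0]'

```text
time_s: 8.97
eef_pos: [0.5524, 0.1038, 0.1019]
orientation: [3.141, 0.0, -0.116]
contact_force: [0.7, 0.3, -0.3]
opening: 0.0111
gripper_force: 30.0
```

Call:
play_rows --rows '[18,-36,0,0,0,18,-36,0,0,0,18,-36,0,0,0,18,-36,0,0,0,0,0,0,0,0]'

```text
time_s: 9.38
eef_pos: [0.6418, 0.2422, 0.1]
orientation: [-3.139, 0.0, -0.112]
contact_force: [0.4, -0.2, -0.3]
opening: 0.0109
gripper_force: 30.0
```

```bash
python3 tip.py red .649 .297 .14 -1.69; python3 - <<'E'
from h import *
# lane posts from all cameras, now from above
for n in('scene','side','wrist'):
    c=snap(n,n+'2'); P=world(c)
    for col,b in dict(red=(.649,.297),yellow=(.638,.2125),blue=(.6285,.1285)).items():
        o=[]
        for sg in(-1,1):
            x0=b[0]+sg*.0615; y0=b[1]-sg*.0075
            m=hue(c,col)&box(P,(x0-.02,y0-.03,.082),(x0+.02,y0+.03,.112))
            o+=[m.sum(),((np.percentile(P[m],3,0)+np.percentile(P[m],97,0))/2).round(4)] if m.sum()>15 else ['-']
        print(n,col,*o)
E
```

```text
eef [0.6418 0.2422 0.1   ] [-3.139  0.    -0.112] open 0.0109 F [ 0.4 -0.2 -0.3] t 9.3833
scene 250 tube [ 0.6464  0.2959  0.139  -1.5658] bend [0.6467 0.2339] rms 0.0041
scene dark min z 0.0799
side 155 tube [ 0.6479  0.2987  0.1368 -1.6717] bend [0.6417 0.2371] rms 0.0026
side dark min z 0.0719
wrist 5827 tube [ 0.6471  0.2995  0.1404 -1.6902] bend [0.6397 0.2379] rms 0.0009
wrist dark min z 0.1403
scene red - 76 [0.7123 0.2901 0.0949]
scene yellow 66 [0.5802 0.2194 0.0943] 89 [0.7022 0.2059 0.0944]
scene blue 29 [0.5712 0.1474 0.0961] 57 [0.694  0.1298 0.0936]
side red 25 [0.5855 0.3002 0.0967] 16 [0.7074 0.2834 0.0939]
side yellow 40 [0.5767 0.2177 0.0949] 41 [0.6996 0.2031 0.0937]
side blue 22 [0.5669 0.1331 0.0947] 18 [0.6908 0.1259 0.0937]
wrist red - 646 [0.7083 0.2909 0.0977]
wrist yellow - 1071 [0.6997 0.2073 0.0977]
wrist blue 56 [0.5688 0.1204 0.1001] 213 [0.6903 0.1224 0.0982]
```

Call:
play_rows --rows '[0,2,20,0,0,0,0,12,0,0,0,0,6,0,0,0,0,3,0,0,0,0,2,0,0]'

```text
time_s: 10.1
eef_pos: [0.6397, 0.2343, 0.059]
orientation: [-3.141, 0.001, -0.119]
contact_force: [-0.1, 1.1, 1.1]
opening: 0.0112
gripper_force: 30.0
```

```bash
python3 tip.py red .648 .297 .095 -1.69
```

```text
eef [0.6397 0.2343 0.059 ] [-3.141e+00  1.000e-03 -1.190e-01] open 0.0112 F [-0.1  1.1  1.1] t 10.1
scene 346 tube [ 0.6487  0.296   0.0966 -1.665 ] bend [0.6428 0.2343] rms 0.0072
scene dark min z 0.0539
side 198 tube [ 0.6478  0.2935  0.0947 -1.699 ] bend [0.6398 0.232 ] rms 0.0064
side dark min z 0.0329
wrist 6898 tube [ 0.6472  0.2968  0.0992 -1.6612] bend [0.6416 0.2351] rms 0.0042
wrist dark min z 0.1
```

Call:
play_rows --rows '[0,0,2,0,0,0,0,0,0,0,0,0,0,0,40,0,0,0,0,40,0,0,0,0,40]'

```text
time_s: 10.67
eef_pos: [0.64, 0.2344, 0.0571]
orientation: [3.141, 0.0, -0.118]
contact_force: [0.7, 0.3, -0.2]
opening: 0.0287
gripper_force: 0.0
```

Call:
play_rows --rows '[0,0,0,0,40,0,0,0,0,40,0,0,-20,0,40,0,0,-30,0,40,0,0,-30,0,40]'

```text
time_s: 11.08
eef_pos: [0.6388, 0.2342, 0.1366]
orientation: [3.141, 0.003, -0.118]
contact_force: [0.2, 0.0, 0.8]
opening: 0.0399
gripper_force: 0.0
```

```bash
python3 - <<'E'
from h import *
a=snap('scene','scene3'); b=snap('side','side3')
print(bot.sense()['eef_pos'])
im=np.hstack([cv2.resize(a['color'][150:290,320:490],None,fx=2.3,fy=2.3),cv2.resize(b['color'][80:220,200:370],None,fx=2.3,fy=2.3)]); cv2.imwrite('pics/c3.png',im)
E
python3 go.py .446 .1265 .1 1.292
```

```text
[0.64403932 0.2352219  0.14422929]
eef [0.644  0.2352 0.1442] yaw -0.118 open 0.0401 gf 0.0 t 11.2 q6 1.86
now tool x -183.8 y 131.3 z 44.2 mm, turn -1.410
turned tool x -159.0 y -160.5 z 44.2 mm, turn -1.410
```

View pics/c3.png

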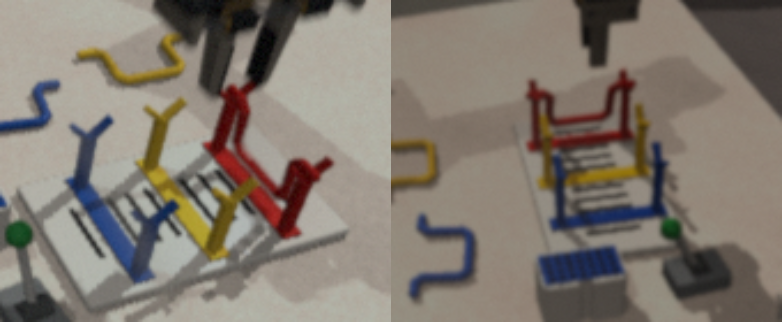

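Call:
play_rows --rows '[-35,-11,0,0,40,-35,-11,0,0,40,-35,-11,0,0,40,-35,-12,0,0,40,-35,-12,0,0,40]'

```text
time_s: 11.6
eef_pos: [0.4709, 0.3119, 0.1363]
orientation: [3.141, 0.001, -0.119]
contact_force: [0.3, 0.7, 1.0]
opening: 0.0398
gripper_force: 0.0
```

Call:
play_rows --rows '[-35,-11,0,0,40,0,0,0,-0.12,40,0,0,0,-0.12,40,0,0,0,-0.12,40,0,0,0,-0.12,40]'

```text
time_s: 12.02
eef_pos: [0.4388, 0.3268, 0.1365]
orientation: [3.141, 0.001, 0.368]
contact_force: [-0.0, -0.4, -0.4]
opening: 0.0398
gripper_force: 0.0
```

Call:
play_rows --rows '[0,0,20,-0.12,40,0,0,20,-0.12,40,0,0,20,-0.12,40,0,0,10,-0.12,40,0,0,0,-0.12,40]'

```text
time_s: 12.43
eef_pos: [0.4367, 0.3255, 0.0633]
orientation: [-3.138, 0.006, 0.968]
contact_force: [-0.6, -0.3, 0.1]
opening: 0.0399
gripper_force: 0.0
```

Call:
play_rows --rows '[0,0,0,-0.12,40,0,0,0,-0.12,40,0,0,0,-0.12,40,0,0,0,-0.06,40,0,0,0,0,40]'

```text
time_s: 12.85
eef_pos: [0.439, 0.3265, 0.0665]
orientation: [-3.141, 0.001, 1.383]
contact_force: [-0.6, 0.3, 0.6]
opening: 0.04
gripper_force: 0.0
```

```bash
python3 tip.py yellow .382 .339 .006 -.19; python3 go.py .443 .3275 -.032 1.381
```

```text
eef [0.439  0.3265 0.0665] [-3.141e+00  1.000e-03  1.383e+00] open 0.04 F [-0.6  0.3  0.6] t 12.85
scene 281 tube [ 0.3819  0.3388  0.0063 -0.1842] bend [0.4428 0.3274] rms 0.0016
scene dark min z 0.1041
side 232 tube [ 0.3824  0.3376  0.0038 -0.1871] bend [0.4433 0.326 ] rms 0.0037
side dark min z 0.1062
wrist 2991 tube [ 0.3808  0.3393  0.0072 -0.1896] bend [0.4417 0.3276] rms 0.0008
wrist dark min z 0.1067
eef [0.4393 0.3266 0.0668] yaw 1.38 open 0.0402 gf 0.0 t 13.0 q6 0.61
now tool x 1.6 y 3.5 z 98.8 mm, turn -0.001
turned tool x 1.6 y 3.5 z 98.8 mm, turn -0.001
```

Call:
play_rows --rows '[1,3,30,0,40,0,0,30,0,40,0,0,20,0,40,0,0,12,0,40,0,0,7,0,40]'

```text
time_s: 13.42
eef_pos: [0.4413, 0.3266, -0.0337]
orientation: [-3.139, 0.002, 1.381]
contact_force: [-0.5, 0.7, 0.1]
opening: 0.04
gripper_force: 0.0
```

Call:
play_rows --rows '[0,0,0,0,40,0,0,0,0,0,0,0,0,0,0,0,0,0,0,0,0,0,0,0,0]'

```text
time_s: 13.83
eef_pos: [0.4436, 0.3277, -0.0307]
orientation: [3.14, -0.001, 1.382]
contact_force: [-0.0, -0.5, 0.4]
opening: 0.0153
gripper_force: 0.0
```

Call:
play_rows --rows '[0,0,0,0,0,0,0,0,0,0,0,0,-20,0,0,0,0,-30,0,0,0,0,-30,0,0]'

```text
time_s: 14.25
eef_pos: [0.4413, 0.3266, 0.0479]
orientation: [-3.139, 0.002, 1.382]
contact_force: [0.4, 0.3, -0.6]
opening: 0.01
gripper_force: 29.9
```

Call:
play_rows --rows '[0,0,-30,0.12,0,0,0,-25,0.12,0,0,0,0,0.12,0,0,0,0,0.12,0,0,0,0,0.12,0]'

```text
time_s: 14.67
eef_pos: [0.4428, 0.3273, 0.1037]
orientation: [3.141, -0.001, 0.776]
contact_force: [0.2, -0.4, -1.2]
opening: 0.0099
gripper_force: 29.9
```

Call:
play_rows --rows '[0,0,0,0.12,0,0,0,0,0.12,0,0,0,0,0.12,0,0,0,0,0.12,0,0,0,0,0.12,0]'

```text
time_s: 15.08
eef_pos: [0.4423, 0.327, 0.1028]
orientation: [3.141, 0.001, 0.176]
contact_force: [-0.5, -0.0, -0.3]
opening: 0.0106
gripper_force: 29.9
```

Call:
play_rows --rows '[0,0,0,0.12,0,0,0,0,0.12,0,0,0,0,0.06,0,0,0,0,0,0,0,0,0,0,0]'

```text
time_s: 15.5
eef_pos: [0.4424, 0.3271, 0.1029]
orientation: [3.141, 0.0, -0.116]
contact_force: [-0.1, 0.2, -1.6]
opening: 0.0104
gripper_force: 29.9
```

```bash
python3 go.py .6304 .151 .101 -.122;python3 tip.py yellow .45 .39 .14 -1.69
```

```text
eef [0.4424 0.3271 0.1029] yaw -0.116 open 0.0104 gf 29.9 t 15.5 q6 2.1
now tool x 207.2 y 153.1 z 1.9 mm, turn 0.006
turned tool x 208.0 y 151.9 z 1.9 mm, turn 0.006
eef [0.4424 0.3271 0.1029] [ 3.141  0.    -0.116] open 0.0104 F [-0.1  0.2 -1.6] t 15.5
scene 175 tube [ 0.4487  0.3881  0.1395 -1.6645] bend [0.4429 0.3263] rms 0.004
scene dark min z 0.1407
side 187 tube [ 0.4506  0.3866  0.1372 -1.7114] bend [0.4419 0.3252] rms 0.0019
side dark min z 0.1373
wrist 5683 tube [ 0.4489  0.3891  0.1408 -1.6898] bend [0.4416 0.3276] rms 0.0013
wrist dark min z 0.1438
```

Call:
play_rows --rows '[30,22,0,0,0,30,22,0,0,0,30,22,0,0,0,30,22,0,0,0,30,22,0,0,0]'

```text
time_s: 16.07
eef_pos: [0.5796, 0.199, 0.1031]
orientation: [-3.142, -0.0, -0.117]
contact_force: [0.2, 0.0, 0.2]
opening: 0.0096
gripper_force: 29.9
```

Call:
play_rows --rows '[30,22,0,0.006,0,27,21,0,0,0,0,0,0,0,0,0,0,0,0,0,0,0,0,0,0]'

```text
time_s: 16.48
eef_pos: [0.6294, 0.151, 0.1027]
orientation: [-3.141, 0.001, -0.124]
contact_force: [-0.6, 0.3, -1.0]
opening: 0.0102
gripper_force: 29.9
```

```bash
python3 go.py .6304 .151 .0565 -.122;python3 tip.py yellow .638 .2125 .14 -1.69
```

```text
eef [0.6294 0.151  0.1027] yaw -0.124 open 0.0102 gf 29.9 t 16.5 q6 1.74
now tool x 1.0 y -0.1 z 46.2 mm, turn -0.002
turned tool x 1.0 y -0.1 z 46.2 mm, turn -0.002
eef [0.6294 0.151  0.1027] [-3.141e+00  1.000e-03 -1.240e-01] open 0.0102 F [-0.6  0.3 -1. ] t 16.4833
scene 280 tube [ 0.6373  0.2126  0.1394 -1.6938] bend [0.6297 0.1511] rms 0.0033
scene dark min z 0.0749
side 214 tube [ 0.6366  0.2116  0.1376 -1.6869] bend [0.6295 0.15  ] rms 0.0031
side dark min z 0.075
wrist 5731 tube [ 0.636   0.2137  0.1406 -1.6975] bend [0.6281 0.1522] rms 0.0013
wrist dark min z 0.1424
```

Well placed over the yellow lane; lower and release.

Call:
play_rows --rows '[1,0,20,0,0,0,0,14,0,0,0,0,7,0,0,0,0,3,0,0,0,0,2,0,0]'

```text
time_s: 17.05
eef_pos: [0.6301, 0.1515, 0.0567]
orientation: [-3.141, 0.002, -0.124]
contact_force: [-2.4, 3.1, 2.4]
opening: 0.0102
gripper_force: 30.0
```

Call:
play_rows --rows '[0,0,0,0,0,0,0,0,0,0,0,0,0,0,40,0,0,0,0,40,0,0,0,0,40]'

```text
time_s: 17.47
eef_pos: [0.6316, 0.15, 0.0576]
orientation: [3.141, -0.001, -0.124]
contact_force: [-0.3, 0.7, -0.3]
opening: 0.028
gripper_force: 0.0
```

Call:
play_rows --rows '[0,0,0,0,40,0,0,0,0,40,0,0,-20,0,40,0,0,-30,0,40,0,0,-30,0,40]'

```text
time_s: 17.88
eef_pos: [0.6299, 0.1503, 0.1368]
orientation: [3.141, 0.003, -0.124]
contact_force: [0.8, -0.0, 0.3]
opening: 0.0398
gripper_force: 0.0
```

```bash
cat > hang.py <<'E'
from h import *
L=dict(red=(.648,.297),yellow=(.638,.2125),blue=(.6285,.1285))
for n in('scene','side','wrist'):
    c=bot.camera(n); P=world(c)
    for col,b in L.items():
        m=hue(c,col)&box(P,(b[0]-.03,b[1]-.03,.022),(b[0]+.03,b[1]+.03,.05))
        k=hue(c,col)&box(P,(b[0]-.09,b[1]-.1,.06),(b[0]+.09,b[1]+.1,.125))
        print(n,col,'bar',m.sum(),P[m].mean(0).round(3) if m.any() else '','upper z max',P[k][:,2].max().round(3) if k.any() else '')
E
python3 hang.py; python3 go.py .446 .1265 .065 1.291
```

```text
scene red bar 90 [0.647 0.293 0.038] upper z max 0.107
scene yellow bar 90 [0.64  0.214 0.037] upper z max 0.108
scene blue bar 0  upper z max 0.107
side red bar 61 [0.653 0.29  0.034] upper z max 0.105
side yellow bar 71 [0.638 0.227 0.037] upper z max 0.105
side blue bar 0  upper z max 0.103
wrist red bar 557 [0.649 0.293 0.039] upper z max 0.108
wrist yellow bar 580 [0.638 0.232 0.042] upper z max 0.108
wrist blue bar 0  upper z max 0.108
eef [0.6335 0.1506 0.1408] yaw -0.124 open 0.0401 gf 0.0 t 18.0 q6 1.74
now tool x -183.0 y 47.1 z 75.8 mm, turn -1.415
turned tool x -74.9 y -173.5 z 75.8 mm, turn -1.415
```

Call:
play_rows --rows '[-36,9,0,0,40,-36,9,0,0,40,-37,9,0,0,40,-37,10,0,0,40,-37,10,0,-0.1,40]'

```text
time_s: 18.45
eef_pos: [0.4407, 0.1263, 0.1351]
orientation: [3.141, 0.003, -0.024]
contact_force: [-0.8, -0.2, 1.1]
opening: 0.0403
gripper_force: 0.0
```

Call:
play_rows --rows '[0,0,0,-0.12,40,0,0,0,-0.12,40,0,0,20,-0.12,40,0,0,20,-0.12,40,0,0,20,-0.12,40]'

```text
time_s: 18.87
eef_pos: [0.4428, 0.1265, 0.0755]
orientation: [-3.141, 0.001, 0.582]
contact_force: [0.9, 0.2, 0.4]
opening: 0.0399
gripper_force: 0.0
```

Call:
play_rows --rows '[0,0,15,-0.12,40,0,0,0,-0.12,40,0,0,0,-0.12,40,0,0,0,-0.12,40,0,0,0,-0.12,40]'

```text
time_s: 19.28
eef_pos: [0.4422, 0.1265, 0.0605]
orientation: [-3.139, 0.001, 1.182]
contact_force: [0.1, 0.4, 0.4]
opening: 0.04
gripper_force: 0.0
```

Call:
play_rows --rows '[0,0,0,-0.115,40,0,0,0,0,40,0,0,0,0,40,0,0,0,0,40,0,0,0,0,40]'

```text
time_s: 19.7
eef_pos: [0.4432, 0.1266, 0.0617]
orientation: [-3.141, 0.0, 1.289]
contact_force: [-0.0, 0.5, 0.4]
opening: 0.0397
gripper_force: 0.0
```

```bash
python3 tip.py blue .3865 .1437 .006 -.28; python3 go.py .446 .1265 -.032 1.291; python3 hang.py | grep bar
```

```text
eef [0.4432 0.1266 0.0617] [-3.141  0.     1.289] open 0.0397 F [-0.   0.5  0.4] t 19.7
scene 233 tube [ 0.3869  0.1448  0.0063 -0.2731] bend [0.4466 0.1281] rms 0.0016
scene dark min z 0.1018
side 107 tube [ 0.3853  0.1374  0.0038 -0.28  ] bend [0.4449 0.1202] rms 0.0011
side dark min z 0.1019
wrist 2598 tube [ 0.3859  0.1446  0.0072 -0.2907] bend [0.4453 0.1268] rms 0.0008
wrist dark min z 0.1022
eef [0.4435 0.1266 0.062 ] yaw 1.29 open 0.0399 gf 0.0 t 19.9 q6 0.3
now tool x 0.6 y 2.4 z 94.0 mm, turn -0.001
turned tool x 0.6 y 2.4 z 94.0 mm, turn -0.001
scene red bar 92 [0.647 0.293 0.038] upper z max 0.108
scene yellow bar 114 [0.639 0.208 0.037] upper z max 0.108
scene blue bar 0  upper z max 0.107
side red bar 61 [0.653 0.289 0.034] upper z max 0.104
side yellow bar 79 [0.638 0.205 0.034] upper z max 0.106
side blue bar 0  upper z max 0.105
wrist red bar 0  upper z max 
wrist yellow bar 559 [0.645 0.209 0.039] upper z max 0.109
wrist blue bar 0  upper z max 0.109
```

Call:
play_rows --rows '[0,2,30,0,40,0,0,30,0,40,0,0,18,0,40,0,0,10,0,40,0,0,6,0,40]'

```text
time_s: 20.42
eef_pos: [0.4445, 0.126, -0.0332]
orientation: [-3.139, 0.001, 1.291]
contact_force: [0.9, 1.0, -0.1]
opening: 0.0402
gripper_force: 0.0
```

Call:
play_rows --rows '[0,0,0,0,40,0,0,0,0,0,0,0,0,0,0,0,0,0,0,0,0,0,0,0,0]'

```text
time_s: 20.83
eef_pos: [0.4464, 0.1261, -0.031]
orientation: [3.14, -0.001, 1.291]
contact_force: [0.4, 0.9, -0.7]
opening: 0.0148
gripper_force: 0.0
```

Call:
play_rows --rows '[0,0,0,0,0,0,0,0,0,0,0,0,-20,0,0,0,0,-30,0,0,0,0,-30,0,0]'

```text
time_s: 21.25
eef_pos: [0.444, 0.126, 0.0481]
orientation: [-3.139, 0.001, 1.291]
contact_force: [0.6, 0.8, -1.2]
opening: 0.0104
gripper_force: 30.0
```

Call:
play_rows --rows '[0,0,-30,0.12,0,0,0,-25,0.12,0,0,0,0,0.12,0,0,0,0,0.12,0,0,0,0,0.12,0]'

```text
time_s: 21.67
eef_pos: [0.4457, 0.1261, 0.1036]
orientation: [3.141, -0.001, 0.685]
contact_force: [-0.1, -0.8, -0.5]
opening: 0.0105
gripper_force: 30.0
```

Call:
play_rows --rows '[0,0,0,0.12,0,0,0,0,0.12,0,0,0,0,0.12,0,0,0,0,0.12,0,0,0,0,0.12,0]'

```text
time_s: 22.08
eef_pos: [0.4452, 0.126, 0.1028]
orientation: [-3.142, 0.001, 0.085]
contact_force: [0.2, -0.2, 0.2]
opening: 0.0105
gripper_force: 30.0
```

Call:
play_rows --rows '[0,0,0,0.12,0,0,0,0,0.092,0,0,0,0,0,0,0,0,0,0,0,0,0,0,0,0]'

```text
time_s: 22.5
eef_pos: [0.4453, 0.1261, 0.1029]
orientation: [3.142, 0.0, -0.119]
contact_force: [0.5, -0.7, -0.4]
opening: 0.0101
gripper_force: 30.0
```

```bash
python3 go.py .621 .067 .101 -.122;python3 tip.py blue .453 .188 .14 -1.69
```

```text
eef [0.4453 0.1261 0.1029] yaw -0.119 open 0.0101 gf 30.0 t 22.5 q6 1.7
now tool x 181.5 y 37.8 z 1.9 mm, turn 0.003
turned tool x 181.6 y 37.2 z 1.9 mm, turn 0.003
eef [0.4453 0.1261 0.1029] [ 3.142  0.    -0.119] open 0.0101 F [ 0.5 -0.7 -0.4] t 22.5
scene 146 tube [ 0.4539  0.1863  0.1393 -1.6773] bend [0.4473 0.1246] rms 0.0017
scene dark min z 0.1367
side 98 tube [ 0.4542  0.18    0.1377 -1.695 ] bend [0.4465 0.1185] rms 0.0012
side dark min z 0.1362
wrist 3390 tube [ 0.4534  0.1876  0.1411 -1.7034] bend [0.4452 0.1262] rms 0.001
wrist dark min z 0.142
```

Call:
play_rows --rows '[30,7,0,0,0,30,6,0,0,0,30,6,0,0,0,30,6,0,0,0,30,6,0,0,0]'

```text
time_s: 23.07
eef_pos: [0.5919, 0.0766, 0.1029]
orientation: [-3.142, 0.0, -0.12]
contact_force: [0.3, 0.3, -0.8]
opening: 0.0101
gripper_force: 30.0
```

Call:
play_rows --rows '[20,4,0,0,0,11,2,0,0,0,0,0,0,0,0,0,0,0,0,0,0,0,0,0,0]'

```text
time_s: 23.48
eef_pos: [0.6198, 0.0679, 0.1028]
orientation: [-3.141, 0.001, -0.121]
contact_force: [-0.5, -0.5, 0.1]
opening: 0.0101
gripper_force: 30.0
```

```bash
python3 go.py .621 .067 .0565 -.122;python3 tip.py blue .6285 .1285 .14 -1.69; python3 hang.py | grep -v blue
```

```text
eef [0.6198 0.0679 0.1028] yaw -0.121 open 0.0101 gf 30.0 t 23.5 q6 1.61
now tool x 1.3 y 0.7 z 46.3 mm, turn 0.001
turned tool x 1.3 y 0.7 z 46.3 mm, turn 0.001
eef [0.6198 0.0679 0.1028] [-3.141e+00  1.000e-03 -1.210e-01] open 0.0101 F [-0.5 -0.5  0.1] t 23.4833
scene 191 tube [ 0.6289  0.1305  0.1395 -1.706 ] bend [0.6206 0.069 ] rms 0.0015
scene dark min z 0.1363
side 135 tube [ 0.6281  0.1275  0.1379 -1.6974] bend [0.6203 0.066 ] rms 0.0013
side dark min z 0.0951
wrist 4485 tube [ 0.6279  0.1296  0.141  -1.7013] bend [0.6198 0.0681] rms 0.001
wrist dark min z 0.0955
scene red bar 90 [0.646 0.293 0.038] upper z max 0.107
scene yellow bar 93 [0.641 0.209 0.038] upper z max 0.108
side red bar 56 [0.655 0.29  0.034] upper z max 0.104
side yellow bar 17 [0.614 0.208 0.033] upper z max 0.104
wrist red bar 605 [0.649 0.292 0.038] upper z max 0.109
wrist yellow bar 752 [0.639 0.208 0.038] upper z max 0.108
```

Call:
play_rows --rows '[1,1,20,0,0,0,0,14,0,0,0,0,7,0,0,0,0,3,0,0,0,0,2,0,0]'

```text
time_s: 24.2
eef_pos: [0.6213, 0.0669, 0.0572]
orientation: [-3.141, 0.001, -0.121]
contact_force: [-1.0, 2.2, 1.3]
opening: 0.0105
gripper_force: 30.0
```

Call:
play_rows --rows '[0,0,0,0,0,0,0,0,0,0,0,0,0,0,40,0,0,0,0,40,0,0,0,0,40]'

```text
time_s: 24.62
eef_pos: [0.6221, 0.0659, 0.0576]
orientation: [3.141, -0.001, -0.121]
contact_force: [-0.4, 0.4, 0.2]
opening: 0.0283
gripper_force: 0.0
```

Call:
play_rows --rows '[0,0,0,0,40,0,0,0,0,40,0,0,-20,0,40,0,0,-30,0,40,0,0,-30,0,40]'

```text
time_s: 25.03
eef_pos: [0.6205, 0.0663, 0.1369]
orientation: [3.141, 0.003, -0.121]
contact_force: [0.7, 0.7, 1.2]
opening: 0.0404
gripper_force: 0.0
```

```bash
python3 hang.py | grep blue; cat > boxes.py <<'E'
from h import *
# box tops and dock walls as seen now
for n in('scene','side','wrist'):
    c=bot.camera(n); P=world(c); ok=c['range_z']>0
    m=hue(c,'blue')&box(P,(.3,-.42,.05),(.75,.1,.08))
    k,l,st,ce=cv2.connectedComponentsWithStats(cv2.dilate(m.astype(np.uint8),np.ones((3,3))))
    for i in range(1,k):
        p=P[(l==i)&m]
        if len(p)<250: continue
        # white rim included: all points at top height near the deck
        q=P[ok&(P[...,2]>.055)&(P[...,2]<.075)&(np.linalg.norm(P[...,:2]-np.median(p[:,:2],0),axis=-1)<.062)]
        (cx,cy),(w,h),a=cv2.minAreaRect((q[:,:2]*1000).astype(np.float32)); ang=a-90 if w<h else a
        ang=(ang+90)%180-90
        print(n,'box',len(q),'centre',round(cx,1),round(cy,1),'z',np.median(q[:,2]).round(4),'size',round(max(w,h),1),round(min(w,h),1),'long axis deg',round(ang,1))
s=bot.sense(); print(s['eef_pos'].round(4),s['orientation'].round(3),s['time_s'])
E
python3 boxes.py
```

```text
scene blue bar 48 [0.629 0.129 0.036] upper z max 0.106
side blue bar 41 [0.628 0.142 0.037] upper z max 0.104
wrist blue bar 576 [0.629 0.148 0.042] upper z max 0.109
scene box 786 centre 399.6 -300.0 z 0.0631 size 96.6 61.5 long axis deg -26.0
scene box 816 centre 551.5 5.2 z 0.0637 size 97.9 60.9 long axis deg -5.5
side box 609 centre 550.6 4.2 z 0.0618 size 96.6 64.0 long axis deg -5.8
side box 1283 centre 397.4 -300.7 z 0.0618 size 96.0 61.7 long axis deg -25.9
wrist box 2098 centre 569.1 3.2 z 0.0651 size 60.5 57.4 long axis deg 84.2
[0.6205 0.0663 0.1356] [ 3.141e+00  3.000e-03 -1.210e-01] 25.3333
```

```bash
python3 go.py .5505 .0047 .009 -.098
```

```text
eef [0.6205 0.0663 0.1356] yaw -0.121 open 0.0399 gf 0.0 t 25.3 q6 1.61
now tool x -62.0 y 69.7 z 126.6 mm, turn -0.023
turned tool x -63.6 y 68.2 z 126.6 mm, turn -0.023
```

Call:
play_rows --rows '[0,0,0,-0.023,85,-21,23,0,0,85,-21,23,0,0,85,-21,23,0,0,85,0,0,40,0,85]'

```text
time_s: 25.75
eef_pos: [0.5552, 0.0001, 0.1039]
orientation: [3.139, -0.013, -0.099]
contact_force: [1.4, -0.6, 0.3]
opening: 0.0712
gripper_force: 0.0
```

Call:
play_rows --rows '[0,0,25,0,85,0,0,0,0,85,0,0,0,0,85,0,0,0,0,85,0,0,0,0,85]'

```text
time_s: 26.17
eef_pos: [0.5537, 0.0037, 0.074]
orientation: [3.141, -0.003, -0.097]
contact_force: [0.9, -0.4, -0.2]
opening: 0.0851
gripper_force: 0.0
```

```bash
python3 go.py .5505 .0047 .009 -.098; python3 boxes.py
```

```text
eef [0.5537 0.0037 0.074 ] yaw -0.097 open 0.0851 gf 0.0 t 26.2 q6 1.46
now tool x -3.3 y -0.6 z 65.0 mm, turn 0.001
turned tool x -3.3 y -0.6 z 65.0 mm, turn 0.001
scene box 790 centre 399.2 -299.8 z 0.0631 size 96.7 61.9 long axis deg -25.9
scene box 798 centre 550.4 5.2 z 0.0638 size 99.2 60.3 long axis deg -5.6
side box 1284 centre 397.7 -300.3 z 0.0619 size 95.9 63.2 long axis deg -25.5
wrist box 10186 centre 548.9 5.2 z 0.0653 size 96.4 60.4 long axis deg -5.5
[0.5533 0.0038 0.0736] [ 3.141e+00 -3.000e-03 -9.800e-02] 26.3167
```

Call:
play_rows --rows '[-3,-1,25,0,85,0,0,25,0,85,0,0,14,0,85,0,0,0,0,85,0,0,0,0,85]'

```text
time_s: 26.73
eef_pos: [0.5491, 0.0052, 0.0082]
orientation: [-3.142, 0.001, -0.098]
contact_force: [0.5, 0.3, 1.1]
opening: 0.0847
gripper_force: 0.0
```

Call:
play_rows --rows '[0,0,0,0,40,0,0,0,0,40,0,0,0,0,40,0,0,0,0,40,0,0,0,0,40]'

```text
time_s: 27.15
eef_pos: [0.5501, 0.005, 0.0091]
orientation: [3.141, -0.002, -0.098]
contact_force: [0.2, -0.0, 3.7]
opening: 0.059
gripper_force: 30.0
```

Call:
play_rows --rows '[0,0,0,0,40,0,0,-10,0,40,0,0,-10,0,40,0,0,0,0,40,0,0,0,0,40]'

```text
time_s: 27.57
eef_pos: [0.5499, 0.005, 0.029]
orientation: [3.141, -0.002, -0.098]
contact_force: [-0.2, -0.5, -2.1]
opening: 0.0589
gripper_force: 30.0
```

```bash
python3 go.py .489 -.1655 .026 -.0215
```

```text
eef [0.5499 0.005  0.029 ] yaw -0.098 open 0.0589 gf 30.0 t 27.6 q6 1.46
now tool x -43.9 y 175.6 z 3.0 mm, turn -0.077
turned tool x -57.2 y 171.7 z 3.0 mm, turn -0.077
```

Call:
play_rows --rows '[0,0,0,-0.077,40,-20,30,0,0,40,-20,35,0,0,40,-17,35,0,0,40,0,36,0,0,40]'

```text
time_s: 27.98
eef_pos: [0.4853, -0.1293, 0.0267]
orientation: [-3.14, 0.004, -0.02]
contact_force: [0.7, 0.5, -1.0]
opening: 0.0589
gripper_force: 30.0
```

Call:
play_rows --rows '[0,36,0,0,40,0,0,0,0,40,0,0,0,0,40,0,0,0,0,40,0,0,0,0,40]'

```text
time_s: 28.4
eef_pos: [0.4882, -0.1642, 0.0276]
orientation: [-3.141, 0.001, -0.02]
contact_force: [-0.9, -0.1, -2.2]
opening: 0.0588
gripper_force: 30.0
```

```bash
python3 - <<'E'
from h import *
c=snap('wrist','wrist4'); P=world(c); s=bot.sense(); print(s['eef_pos'],s['orientation'],s['opening'],s['time_s'])
cs=[c]+[bot.camera(n) for n in('scene','side')]
for n,d in zip('WSD',cs):
    Q=world(d); ok=(d['range_z']>0)
    for lo,hi in((.56,.58),(.58,.60),(.60,.62),(.62,.64),(.64,.66)):
        m=ok&box(Q,(lo,-.34,.022),(hi,-.08,.036)); h,_=np.histogram(Q[m][:,1],np.arange(-.34,-.08,.002)); 
        y=Q[m][:,1]; y=np.sort(y); g=np.split(y,np.where(np.diff(y)>.008)[0]+1); print(n,lo,[(len(k),k.min().round(4),k.max().round(4)) for k in g if len(k)>4])
im,H=ortho(cs,(.42,-.36),(.72,-.06),2000)
im=cv2.dilate(im,np.ones((5,5)))
for v in np.arange(.42,.72,.02):
    r=int((.72-v)*2000); cv2.putText(im,f'{v:.2f}',(0,r+4),0,.35,(0,0,255)); cv2.line(im,(28,r),(34,r),(0,0,255))
for v in np.arange(-.36,-.06,.02):
    q=int((-.06-v)*2000); cv2.putText(im,f'{v:.2f}',(q-10,598),0,.35,(0,0,255)); cv2.line(im,(q,580),(q,586),(0,0,255))
cv2.imwrite('pics/ortho4.png',im)
E
```

```text
[ 0.48828303 -0.16415043  0.02765741] [-3.14080344e+00  9.64896548e-04 -1.95820289e-02] 0.05910149394209237 28.45
W 0.56 [(439, np.float64(-0.2982), np.float64(-0.2876)), (877, np.float64(-0.2265), np.float64(-0.1989)), (429, np.float64(-0.1365), np.float64(-0.1242))]
W 0.58 [(570, np.float64(-0.3196), np.float64(-0.2886)), (480, np.float64(-0.2269), np.float64(-0.2178)), (461, np.float64(-0.2079), np.float64(-0.199)), (460, np.float64(-0.137), np.float64(-0.1285))]
W 0.6 [(669, np.float64(-0.3222), np.float64(-0.2841)), (466, np.float64(-0.227), np.float64(-0.2182)), (446, np.float64(-0.2082), np.float64(-0.1994)), (843, np.float64(-0.142), np.float64(-0.105))]
W 0.62 [(484, np.float64(-0.3222), np.float64(-0.2869)), (426, np.float64(-0.2276), np.float64(-0.2187)), (415, np.float64(-0.2086), np.float64(-0.1998)), (525, np.float64(-0.1415), np.float64(-0.1051))]
W 0.64 [(334, np.float64(-0.299), np.float64(-0.2896)), (112, np.float64(-0.2275), np.float64(-0.2191)), (66, np.float64(-0.2086), np.float64(-0.2003)), (86, np.float64(-0.138), np.float64(-0.1303))]
S 0.56 [(30, np.float64(-
[... 1170 characters left out ...]
0.2905)), (40, np.float64(-0.2286), np.float64(-0.2196)), (40, np.float64(-0.2112), np.float64(-0.1997)), (37, np.float64(-0.1404), np.float64(-0.1295))]
D 0.6 [(136, np.float64(-0.3242), np.float64(-0.291)), (79, np.float64(-0.23), np.float64(-0.201)), (100, np.float64(-0.1425), np.float64(-0.1073))]
D 0.62 [(79, np.float64(-0.323), np.float64(-0.2909)), (41, np.float64(-0.2304), np.float64(-0.2199)), (39, np.float64(-0.2102), np.float64(-0.2012)), (76, np.float64(-0.1405), np.float64(-0.1069))]
D 0.64 [(44, np.float64(-0.301), np.float64(-0.2917)), (40, np.float64(-0.2304), np.float64(-0.2215)), (36, np.float64(-0.2115), np.float64(-0.2018)), (35, np.float64(-0.1416), np.float64(-0.1304))]
```

View pics/ortho4.png

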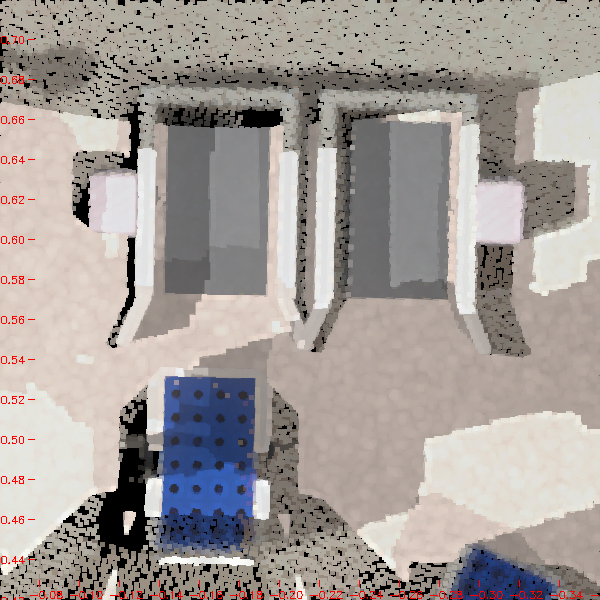

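Call:
play_rows --rows '[0,2,8,0,40,0,0,8,0,40,0,0,2,0,40,10,0,0,0,40,15,0,0,0,40]'

```text
time_s: 28.97
eef_pos: [0.5123, -0.1677, 0.0094]
orientation: [-3.141, 0.002, -0.022]
contact_force: [0.7, 0.3, -2.1]
opening: 0.0592
gripper_force: 30.0
```

Call:
play_rows --rows '[15,0,0,0,40,15,0,0,0,40,15,0,0,0,40,10,0,0,0,40,0,0,0,0,40]'

```text
time_s: 29.38
eef_pos: [0.5695, -0.1692, 0.0094]
orientation: [-3.141, -0.0, -0.021]
contact_force: [-0.2, -0.7, -2.2]
opening: 0.0591
gripper_force: 30.0
```

```bash
python3 go.py .6165 -.1685 .009 -.018; python3 boxes.py
```

```text
eef [ 0.5695 -0.1692  0.0094] yaw -0.021 open 0.0591 gf 30.0 t 29.4 q6 1.1
now tool x 46.9 y -1.7 z 0.4 mm, turn -0.003
turned tool x 46.9 y -1.5 z 0.4 mm, turn -0.003
scene box 787 centre 399.5 -299.7 z 0.0631 size 94.9 60.8 long axis deg -26.1
scene box 957 centre 571.9 -171.2 z 0.064 size 96.4 84.1 long axis deg 14.5
side box 1280 centre 397.7 -300.1 z 0.0619 size 96.1 63.3 long axis deg -25.7
wrist box 16096 centre 578.3 -169.0 z 0.0654 size 87.9 73.6 long axis deg 88.9
[ 0.5676 -0.1689  0.0093] [-3.141e+00  1.000e-03 -2.100e-02] 29.5333
```

Call:
play_rows --rows '[10,-1,0,0,40,10,0,0,0,40,10,0,0,0,40,8,0,0,0,40,6,0,0,0,40]'

```text
time_s: 29.95
eef_pos: [0.6088, -0.17, 0.0101]
orientation: [3.141, 0.008, -0.021]
contact_force: [-9.7, -2.4, 5.4]
opening: 0.0589
gripper_force: 30.0
```

Call:
play_rows --rows '[3,0,0,0,40,2,0,0,0,40,1,0,0,0,40,0,0,0,0,40,0,0,0,0,40]'

```text
time_s: 30.37
eef_pos: [0.6182, -0.1692, 0.0099]
orientation: [-3.141, 0.0, -0.021]
contact_force: [0.0, -0.0, -1.2]
opening: 0.0594
gripper_force: 30.0
```

```bash
python3 go.py .6165 -.1685 .009 -.018; python3 - <<'E'
from h import *
s=bot.sense();print('F',s['contact_force'],s['eef_pos'])
E
```

```text
eef [ 0.6182 -0.1692  0.0099] yaw -0.021 open 0.0594 gf 30.0 t 30.4 q6 1.14
now tool x -1.7 y -0.7 z 0.9 mm, turn -0.003
turned tool x -1.7 y -0.7 z 0.9 mm, turn -0.003
F [ 0.00409387 -0.01837323 -1.24612328] [ 0.61821207 -0.16922881  0.00991078]
```

Call:
play_rows --rows '[1,0,0,0,40,1,0,0,0,40,0,0,0,0,40,0,0,0,0,40,0,0,0,0,40]'

```text
time_s: 30.78
eef_pos: [0.6189, -0.1692, 0.0098]
orientation: [-3.141, 0.004, -0.021]
contact_force: [-4.5, 0.2, 1.5]
opening: 0.0589
gripper_force: 30.0
```

Call:
play_rows --rows '[0,0,0,0,68,0,0,0,0,68,0,0,0,0,68,0,0,-20,0,68,0,0,-40,0,68]'

```text
time_s: 31.2
eef_pos: [0.6166, -0.1674, 0.0651]
orientation: [-3.137, 0.01, -0.021]
contact_force: [0.0, 0.3, -1.1]
opening: 0.0675
gripper_force: 0.0
```

Call:
play_rows --rows '[0,0,-40,0,68,0,0,0,0,85,0,0,0,0,85,0,0,0,0,85,0,0,0,0,85]'

```text
time_s: 31.62
eef_pos: [0.6195, -0.1689, 0.1083]
orientation: [-3.14, 0.003, -0.021]
contact_force: [0.2, 0.8, -1.2]
opening: 0.0849
gripper_force: 0.0
```

```bash
cat > top.py <<'E'
from h import *
# white rim + deck of a box standing in a bay, by points above the wall height
for n in('scene','side','wrist'):
    c=bot.camera(n); P=world(c); ok=c['range_z']>0
    for nm,b in dict(left=(.6165,-.1685),right=(.6145,-.258)).items():
        m=ok&box(P,(b[0]-.09,b[1]-.045,.058),(b[0]+.09,b[1]+.045,.072))
        if m.sum()<150: continue
        (cx,cy),(w,h),a=cv2.minAreaRect((P[m][:,:2]*1000).astype(np.float32)); ang=((a-90 if w<h else a)+90)%180-90
        print(n,nm,m.sum(),round(cx,1),round(cy,1),'size',round(w,1),round(h,1),'axis',round(ang,1),'x',(np.percentile(P[m][:,0],[.5,99.5])*1e3).round(1))
E
python3 top.py; python3 boxes.py; python3 go.py .3985 -.3003 .07 -.452
```

```text
scene left 1052 618.5 -168.9 size 60.7 98.8 axis -0.9 x [570.8 667.2]
side left 760 618.9 -170.9 size 61.6 96.4 axis -1.3 x [571.  665.7]
wrist left 7970 617.0 -169.1 size 60.3 97.2 axis -1.1 x [569.6 665.2]
scene box 783 centre 399.0 -299.2 z 0.0631 size 96.7 61.9 long axis deg -26.7
scene box 1088 centre 619.1 -169.2 z 0.0636 size 98.0 60.6 long axis deg -0.8
side box 807 centre 618.7 -170.2 z 0.0618 size 97.2 64.0 long axis deg -0.9
side box 1283 centre 397.7 -300.3 z 0.0619 size 96.1 62.0 long axis deg -25.3
wrist box 7940 centre 617.4 -169.2 z 0.0653 size 96.8 60.2 long axis deg -1.2
[ 0.6201 -0.1692  0.1093] [-3.141e+00  1.000e-03 -2.100e-02] 31.9167
eef [ 0.6201 -0.1692  0.1093] yaw -0.021 open 0.0851 gf 0.0 t 31.9 q6 1.14
now tool x -218.8 y 135.8 z 39.3 mm, turn 0.431
turned tool x -142.1 y 214.7 z 39.3 mm, turn 0.431
```

Call:
play_rows --rows '[-36,22,0,0,85,-37,23,0,0,85,-36,23,0,0,85,-37,23,0,0,85,-36,22,0,0,85]'

```text
time_s: 32.33
eef_pos: [0.4396, -0.276, 0.1099]
orientation: [3.141, 0.0, -0.021]
contact_force: [0.5, 0.5, -0.2]
opening: 0.0851
gripper_force: 0.0
```

Call:
play_rows --rows '[-37,23,0,0,85,0,0,0,0.11,85,0,0,15,0.11,85,0,0,20,0.11,85,0,0,0,0.1,85]'

```text
time_s: 32.75
eef_pos: [0.4032, -0.295, 0.0716]
orientation: [-3.139, 0.005, -0.458]
contact_force: [-0.4, 0.2, -0.6]
opening: 0.0851
gripper_force: 0.0
```

Call:
play_rows --rows '[0,0,0,0,85,0,0,0,0,85,0,0,0,0,85,0,0,0,0,85,0,0,0,0,85]'

```text
time_s: 33.17
eef_pos: [0.4058, -0.2971, 0.0757]
orientation: [3.141, -0.001, -0.45]
contact_force: [-0.4, -0.3, 0.4]
opening: 0.0851
gripper_force: 0.0
```

```bash
python3 boxes.py; python3 go.py .398 -.3 .0095 -.452
```

```text
scene box 783 centre 399.3 -300.1 z 0.0631 size 96.4 61.3 long axis deg -25.7
scene box 1091 centre 618.2 -168.8 z 0.0635 size 100.1 60.5 long axis deg -1.2
side box 836 centre 619.0 -171.1 z 0.0618 size 97.4 63.9 long axis deg -1.6
side box 802 centre 397.8 -300.8 z 0.0617 size 95.3 61.8 long axis deg -25.7
wrist box 5571 centre 617.6 -169.3 z 0.0651 size 98.2 62.2 long axis deg -1.1
wrist box 10028 centre 395.7 -299.2 z 0.0653 size 97.0 60.8 long axis deg -25.6
[ 0.4056 -0.2969  0.0754] [ 3.141 -0.    -0.451] 33.3167
eef [ 0.4056 -0.2969  0.0754] yaw -0.451 open 0.0848 gf 0.0 t 33.3 q6 1.15
now tool x -5.4 y 6.1 z 65.9 mm, turn 0.001
turned tool x -5.4 y 6.1 z 65.9 mm, turn 0.001
```

Call:
play_rows --rows '[-6,6,25,0,85,0,0,25,0,85,0,0,15,0,85,0,0,0,0,85,0,0,0,0,85]'

```text
time_s: 33.73
eef_pos: [0.397, -0.299, 0.0098]
orientation: [-3.141, 0.001, -0.451]
contact_force: [0.7, 0.3, -0.5]
opening: 0.0851
gripper_force: 0.0
```

Call:
play_rows --rows '[0,0,0,0,40,0,0,0,0,40,0,0,0,0,40,0,0,0,0,40,0,0,0,0,40]'

```text
time_s: 34.15
eef_pos: [0.398, -0.3002, 0.011]
orientation: [3.141, -0.002, -0.451]
contact_force: [0.0, -0.6, 2.9]
opening: 0.0589
gripper_force: 32.0
```

Call:
play_rows --rows '[0,0,0,0,40,0,0,-10,0,40,0,0,-10,0,40,0,0,0,0,40,0,0,0,0,40]'

```text
time_s: 34.57
eef_pos: [0.3978, -0.3001, 0.031]
orientation: [3.141, -0.002, -0.451]
contact_force: [-0.0, -0.1, -2.8]
opening: 0.0588
gripper_force: 31.9
```

```bash
python3 go.py .486 -.2555 .029 -.0195
```

```text
eef [ 0.3978 -0.3001  0.031 ] yaw -0.451 open 0.0588 gf 31.9 t 34.6 q6 1.13
now tool x 59.9 y -78.6 z 2.0 mm, turn -0.432
turned tool x 87.3 y -46.3 z 2.0 mm, turn -0.432
```

Call:
play_rows --rows '[0,0,0,-0.108,40,0,0,0,-0.108,40,0,0,0,-0.108,40,0,0,0,-0.108,40,20,-12,0,0,40]'

```text
time_s: 34.98
eef_pos: [0.4154, -0.2887, 0.0294]
orientation: [-3.141, 0.002, -0.017]
contact_force: [0.7, 0.1, -2.4]
opening: 0.0587
gripper_force: 31.9
```

Call:
play_rows --rows '[25,-12,0,0,40,25,-12,0,0,40,17,-10,0,0,40,0,0,0,0,40,0,0,0,0,40]'

```text
time_s: 35.4
eef_pos: [0.4852, -0.2545, 0.0295]
orientation: [-3.141, 0.001, -0.017]
contact_force: [-0.5, -0.6, -2.6]
opening: 0.0588
gripper_force: 31.9
```

```bash
python3 go.py .486 -.2555 .012 -.0195; python3 boxes.py
```

```text
eef [ 0.4852 -0.2545  0.0295] yaw -0.017 open 0.0588 gf 31.9 t 35.4 q6 0.88
now tool x 0.8 y 1.0 z 17.5 mm, turn 0.002
turned tool x 0.8 y 1.0 z 17.5 mm, turn 0.002
scene box 1088 centre 618.8 -168.7 z 0.0636 size 99.0 60.7 long axis deg -1.2
side box 831 centre 619.0 -170.8 z 0.0618 size 97.3 62.8 long axis deg -1.3
wrist box 9912 centre 606.8 -168.7 z 0.0652 size 75.4 61.6 long axis deg -1.0
[ 0.4842 -0.2554  0.0297] [-3.141e+00  1.000e-03 -2.000e-02] 35.55
```

Call:
play_rows --rows '[0,0,8,0,40,0,0,8,0,40,0,0,3,0,40,10,0,0,0,40,15,0,0,0,40]'

```text
time_s: 35.97
eef_pos: [0.5066, -0.2562, 0.0141]
orientation: [-3.14, 0.009, -0.019]
contact_force: [-14.3, 7.8, 32.4]
opening: 0.0596
gripper_force: 30.1
```

Call:
play_rows --rows '[15,0,0,0,40,15,0,0,0,40,15,0,0,0,40,10,0,0,0,40,0,0,0,0,40]'

```text
time_s: 36.38
eef_pos: [0.5666, -0.2574, 0.0116]
orientation: [3.141, -0.001, -0.019]
contact_force: [1.0, 1.2, 3.7]
opening: 0.0601
gripper_force: 30.0
```

```bash
python3 go.py .617 -.2583 .012 -.0195
```

```text
eef [ 0.5666 -0.2574  0.0116] yaw -0.019 open 0.0601 gf 30.0 t 36.4 q6 0.97
now tool x 50.4 y -0.1 z -0.4 mm, turn 0.000
turned tool x 50.4 y -0.1 z -0.4 mm, turn 0.000
```

```bash
python3 top.py; python3 - <<'E'
from h import *
a=snap('side','side5'); b=snap('scene','scene5')
im=np.hstack([cv2.resize(a['color'][200:350,250:420],None,fx=2.3,fy=2.3),cv2.resize(b['color'][200:350,130:300],None,fx=2.3,fy=2.3)]); cv2.imwrite('pics/c5.png',im)
E
```

```text
scene left 1051 618.8 -168.7 size 60.5 98.1 axis -1.1 x [571.1 667.4]
scene right 315 570.4 -256.1 size 85.8 35.6 axis 80.8 x [555.7 586.6]
wrist left 16065 617.4 -168.9 size 62.1 96.6 axis -1.2 x [570.  664.9]
wrist right 4431 569.7 -257.5 size 85.9 33.2 axis 88.3 x [555.2 585. ]
```

View pics/c5.png

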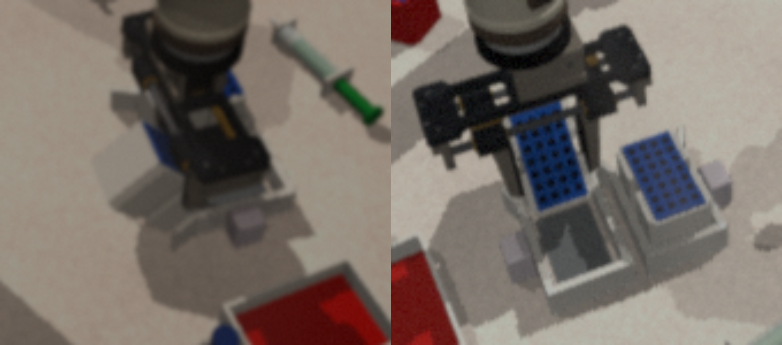

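```bash
cat > plane.py <<'E'
from h import *
e=bot.sense()['eef_pos']
for n in('scene','wrist','side'):
    c=bot.camera(n); P=world(c); m=hue(c,'blue')&box(P,e+[-.09,-.04,-.01],e+[.09,.04,.12])&(P[...,2]>.03)
    p=P[m]
    if len(p)<60: print(n,len(p)); continue
    A=np.c_[p[:,:2]-e[:2],np.ones(len(p))]; k=np.linalg.lstsq(A,p[:,2],rcond=None)[0]
    print(n,len(p),'slope dz/dx %.3f dz/dy %.3f z at tcp %.4f'%tuple(k),'x',p[:,0].min().round(3),p[:,0].max().round(3),'z',p[:,2].min().round(3),p[:,2].max().round(3))
E
python3 plane.py
```

```text
scene 705 slope dz/dx -1.098 dz/dy 0.016 z at tcp 0.0780 x 0.534 0.597 z 0.042 0.112
wrist 9909 slope dz/dx -1.112 dz/dy 0.022 z at tcp 0.0779 x 0.533 0.595 z 0.045 0.115
side 30
```

Call:
play_rows --rows '[-8,0,0,0,40,-8,0,0,0,40,-8,0,2,0,40,-8,0,2,0,40,-8,0,3,0,40]'

```text
time_s: 37.2
eef_pos: [0.531, -0.2575, 0.0106]
orientation: [3.138, -0.013, -0.02]
contact_force: [3.9, 8.1, 33.8]
opening: 0.0597
gripper_force: 30.1
```

```bash
python3 plane.py; python3 go.py .52 -.2565 .01 -.0195
```

```text
scene 685 slope dz/dx -0.670 dz/dy 0.026 z at tcp 0.0771 x 0.492 0.568 z 0.049 0.104
wrist 10561 slope dz/dx -0.634 dz/dy 0.018 z at tcp 0.0766 x 0.489 0.563 z 0.055 0.104
side 147 slope dz/dx -0.629 dz/dy 0.014 z at tcp 0.0750 x 0.489 0.516 z 0.084 0.103
eef [ 0.5292 -0.2574  0.01  ] yaw -0.02 open 0.0595 gf 30.1 t 37.4 q6 0.93
now tool x -9.2 y -0.7 z 0.0 mm, turn -0.000
turned tool x -9.2 y -0.7 z 0.0 mm, turn -0.000
```

Call:
play_rows --rows '[-6,0,0,0,40,-6,0,0,0,40,-6,0,1,0,40,-6,0,1,0,40,-5,0,2,0,40]'

```text
time_s: 37.77
eef_pos: [0.4963, -0.2559, 0.0006]
orientation: [3.14, -0.002, -0.019]
contact_force: [4.5, -0.9, 3.3]
opening: 0.0598
gripper_force: 30.0
```

```bash
python3 plane.py; python3 go.py .52 -.2565 .01 -.0195
```

```text
scene 495 slope dz/dx -0.077 dz/dy 0.002 z at tcp 0.0665 x 0.454 0.535 z 0.06 0.072
wrist 9502 slope dz/dx -0.051 dz/dy -0.000 z at tcp 0.0671 x 0.437 0.53 z 0.062 0.072
side 278 slope dz/dx -0.054 dz/dy -0.008 z at tcp 0.0642 x 0.443 0.485 z 0.063 0.07
eef [ 4.949e-01 -2.557e-01 -1.000e-04] yaw -0.019 open 0.0598 gf 30.0 t 37.9 q6 0.9
now tool x 25.1 y 0.3 z -10.1 mm, turn 0.000
turned tool x 25.1 y 0.3 z -10.1 mm, turn 0.000
```

Call:
play_rows --rows '[0,0,0,0,72,0,0,0,0,72,0,0,0,0,72,0,0,-11,0,72,0,0,0,0,72]'

```text
time_s: 38.33
eef_pos: [0.4967, -0.2558, 0.0124]
orientation: [3.141, -0.001, -0.019]
contact_force: [0.3, -1.1, 0.5]
opening: 0.0717
gripper_force: 0.0
```

```bash
python3 plane.py; python3 - <<'E'
from h import *
e=bot.sense()['eef_pos']
for n in('scene','wrist','side'):
    c=bot.camera(n); P=world(c); m=(c['range_z']>0)&box(P,(.41,-.295,.058),(.56,-.215,.072)); m&=(c['color'].max(-1)>60)
    if m.sum()>50:print(n,cv2.minAreaRect((P[m][:,:2]*1000).astype(np.float32)))
E
python3 go.py .485 -.2557 .01 -.0195
```

```text
scene 548 slope dz/dx 0.001 dz/dy 0.003 z at tcp 0.0639 x 0.434 0.528 z 0.06 0.068
wrist 7588 slope dz/dx 0.000 dz/dy 0.000 z at tcp 0.0654 x 0.435 0.527 z 0.063 0.068
side 340 slope dz/dx 0.006 dz/dy 0.001 z at tcp 0.0626 x 0.439 0.488 z 0.059 0.067
scene ((484.6636657714844, -254.6018524169922), (71.9511947631836, 94.26301574707031), 87.50471496582031)
wrist ((481.1646728515625, -255.08639526367188), (101.59735870361328, 73.01153564453125), 7.333800792694092)
side ((461.04486083984375, -252.32168579101562), (54.20243453979492, 71.19046783447266), 0.2260342538356781)
eef [ 0.4961 -0.2553  0.0109] yaw -0.019 open 0.0722 gf 0.0 t 38.6 q6 0.9
now tool x -11.1 y 0.6 z 0.9 mm, turn 0.000
turned tool x -11.1 y 0.6 z 0.9 mm, turn 0.000
```

Call:
play_rows --rows '[-14,0,1,0,72,0,0,0,0,72,0,0,0,0,40,0,0,0,0,40,0,0,0,0,40]'

```text
time_s: 39.05
eef_pos: [0.4826, -0.2554, 0.0102]
orientation: [3.141, -0.0, -0.019]
contact_force: [0.1, 0.1, -1.4]
opening: 0.0586
gripper_force: 30.0
```

Call:
play_rows --rows '[10,0,0,0,40,15,0,0,0,40,15,0,0,0,40,15,0,0,0,40,15,0,0,0,40]'

```text
time_s: 39.47
eef_pos: [0.5525, -0.2565, 0.0102]
orientation: [-3.141, 0.002, -0.019]
contact_force: [-5.8, 0.5, 5.4]
opening: 0.0587
gripper_force: 30.0
```

```bash
python3 go.py .617 -.2583 .01 -.0195; python3 plane.py; python3 top.py
```

```text
eef [ 0.5525 -0.2565  0.0102] yaw -0.019 open 0.0587 gf 30.0 t 39.5 q6 0.96
now tool x 64.5 y 0.6 z 0.2 mm, turn 0.001
turned tool x 64.5 y 0.5 z 0.2 mm, turn 0.001
scene 593 slope dz/dx -0.002 dz/dy 0.000 z at tcp 0.0639 x 0.508 0.597 z 0.06 0.068
wrist 8850 slope dz/dx 0.005 dz/dy -0.002 z at tcp 0.0658 x 0.529 0.599 z 0.063 0.068
side 295 slope dz/dx -0.007 dz/dy -0.009 z at tcp 0.0623 x 0.511 0.554 z 0.057 0.066
scene left 1056 615.7 -175.7 size 75.5 104.6 axis -0.1 x [571.3 667.6]
scene right 877 563.2 -256.7 size 86.7 77.7 axis 88.3 x [525.1 601.8]
side left 195 642.3 -190.1 size 85.5 37.7 axis 36.6 x [598.9 666.8]
side right 302 539.1 -261.9 size 34.3 82.7 axis -82.9 x [524.7 558.2]
wrist left 16623 617.5 -169.0 size 61.4 96.7 axis -1.1 x [570.2 664.9]
wrist right 15481 562.0 -256.5 size 85.4 73.9 axis 89.0 x [527.1 598.8]
```

Call:
play_rows --rows '[12,1,0,0,40,10,0,0,0,40,10,0,0,0,40,9,0,0,0,40,8,0,0,0,40]'

```text
time_s: 40.18
eef_pos: [0.6001, -0.2588, 0.0148]
orientation: [-3.141, 0.003, -0.019]
contact_force: [-9.1, 5.7, 24.3]
opening: 0.0599
gripper_force: 30.0
```

Call:
play_rows --rows '[6,0,0,0,40,4,0,0,0,40,3,0,0,0,40,2,0,0,0,40,0,0,0,0,40]'

```text
time_s: 40.6
eef_pos: [0.6165, -0.2591, 0.0136]
orientation: [3.141, -0.001, -0.019]
contact_force: [-4.6, 3.4, 15.9]
opening: 0.0598
gripper_force: 30.0
```

```bash
python3 go.py .617 -.2583 .01 -.0195; python3 plane.py; python3 top.py
```

```text
eef [ 0.6165 -0.2591  0.0136] yaw -0.019 open 0.0598 gf 30.0 t 40.6 q6 1.01
now tool x 0.5 y -0.8 z 3.6 mm, turn 0.000
turned tool x 0.5 y -0.8 z 3.6 mm, turn 0.000
scene 743 slope dz/dx -0.761 dz/dy 0.018 z at tcp 0.0780 x 0.582 0.651 z 0.05 0.105
wrist 10312 slope dz/dx -0.769 dz/dy 0.016 z at tcp 0.0787 x 0.578 0.649 z 0.052 0.109
side 119 slope dz/dx -0.768 dz/dy 0.019 z at tcp 0.0770 x 0.579 0.609 z 0.082 0.105
scene left 970 620.5 -168.9 size 60.4 95.5 axis -0.9 x [576.2 667.8]
scene right 406 620.9 -259.0 size 85.3 54.2 axis 86.3 x [605.9 645.5]
side left 447 601.3 -169.9 size 62.4 61.8 axis 87.6 x [570.2 630.7]
side right 285 581.1 -264.2 size 74.9 87.6 axis -2.1 x [538.1 624.5]
wrist left 8690 634.7 -169.4 size 61.2 62.6 axis -2.3 x [606.9 665.5]
wrist right 5410 625.5 -259.1 size 85.9 39.6 axis 89.7 x [607.1 644.3]
```

Call:
play_rows --rows '[0,0,-5,0,40,-10,0,-4,0,40,-20,0,0,0,40,-20,0,0,0,40,-20,0,0,0,40]'

```text
time_s: 41.32
eef_pos: [0.544, -0.2569, 0.0183]
orientation: [-3.141, 0.002, -0.019]
contact_force: [-0.0, -0.3, -2.0]
opening: 0.0596
gripper_force: 30.0
```

Call:
play_rows --rows '[-15,0,0,0,40,-10,0,0,0,40,0,0,5,0,40,0,0,4,0,40,0,0,0,0,40]'

```text
time_s: 41.73
eef_pos: [0.5225, -0.2572, 0.0127]
orientation: [3.142, -0.002, -0.02]
contact_force: [-2.7, 5.3, 15.1]
opening: 0.0595
gripper_force: 30.0
```

```bash
python3 go.py .52 -.2565 .01 -.0195; python3 plane.py; python3 top.py | grep left; python3 -c "
from plant import bot; print(bot.sense()['contact_force'])"
```

```text
eef [ 0.5225 -0.2572  0.0127] yaw -0.02 open 0.0595 gf 30.0 t 41.7 q6 0.92
now tool x -2.5 y -0.6 z 2.7 mm, turn -0.000
turned tool x -2.5 y -0.6 z 2.7 mm, turn -0.000
scene 676 slope dz/dx -0.835 dz/dy 0.009 z at tcp 0.0783 x 0.487 0.557 z 0.049 0.107
wrist 10147 slope dz/dx -0.845 dz/dy 0.022 z at tcp 0.0789 x 0.486 0.555 z 0.05 0.11
side 84 slope dz/dx -0.845 dz/dy 0.005 z at tcp 0.0774 x 0.487 0.511 z 0.086 0.108
scene left 1056 619.5 -168.9 size 60.3 98.6 axis -1.0 x [571.  667.8]
side left 490 630.6 -171.3 size 63.1 73.8 axis -2.0 x [595.  666.5]
wrist left 16043 617.8 -169.0 size 61.9 97.0 axis -1.0 x [569.9 664.7]
[-3.38834646  4.85826581 16.43268832]
```

Call:
play_rows --rows '[-8,0,0,0,40,-8,0,1,0,40,-8,0,1,0,40,-8,0,2,0,40,-8,0,2,0,40]'

```text
time_s: 42.45
eef_pos: [0.4836, -0.2572, 0.0056]
orientation: [3.139, -0.005, -0.019]
contact_force: [3.4, 0.4, 3.1]
opening: 0.0599
gripper_force: 30.0
```

```bash
python3 go.py .52 -.2565 .01 -.0195; python3 plane.py;  python3 -c "
from plant import bot; print(bot.sense()['contact_force'])"
```

```text
eef [ 0.4836 -0.2572  0.0056] yaw -0.019 open 0.0599 gf 30.0 t 42.5 q6 0.88
now tool x 36.4 y -1.4 z -4.4 mm, turn 0.000
turned tool x 36.4 y -1.5 z -4.4 mm, turn 0.000
scene 527 slope dz/dx -0.130 dz/dy 0.004 z at tcp 0.0683 x 0.438 0.521 z 0.06 0.076
wrist 9430 slope dz/dx -0.104 dz/dy 0.001 z at tcp 0.0687 x 0.424 0.517 z 0.063 0.076
side 255 slope dz/dx -0.114 dz/dy -0.016 z at tcp 0.0658 x 0.43 0.47 z 0.065 0.074
[-1.18866123 -1.04084714  6.54826751]
```

Call:
play_rows --rows '[0,0,0,0,72,0,0,0,0,72,0,0,0,0,72,0,0,-25,0,72,0,0,-30,0,72]'

```text
time_s: 43.02
eef_pos: [0.4785, -0.254, 0.0564]
orientation: [-3.137, 0.006, -0.019]
contact_force: [0.7, -0.0, 0.4]
opening: 0.0723
gripper_force: 0.0
```

Call:
play_rows --rows '[-28,0,0,0,0,-28,0,0,0,0,-28,0,0,0,0,0,0,0,0,0,0,0,0,0,0]'

```text
time_s: 43.43
eef_pos: [0.3963, -0.2541, 0.0586]
orientation: [-3.141, 0.001, -0.021]
contact_force: [-0.6, 0.3, -0.2]
opening: 0.0407
gripper_force: 0.0
```

```bash
python3 boxes.py; python3 go.py .4 -.256 -.011 -.0195
```

```text
scene box 851 centre 465.9 -256.4 z 0.0632 size 99.3 60.1 long axis deg -0.9
scene box 1096 centre 619.3 -169.0 z 0.0635 size 99.0 60.5 long axis deg -1.2
side box 834 centre 618.7 -169.6 z 0.0617 size 97.1 63.7 long axis deg -1.3
side box 838 centre 465.4 -257.5 z 0.0619 size 96.3 62.7 long axis deg -1.2
wrist box 13500 centre 463.9 -256.7 z 0.0653 size 96.4 60.5 long axis deg -1.0
[ 0.3981 -0.2549  0.0593] [ 3.141e+00 -1.000e-03 -1.900e-02] 43.5833
eef [ 0.3981 -0.2549  0.0593] yaw -0.019 open 0.0284 gf 0.0 t 43.6 q6 0.76
now tool x 1.9 y 1.1 z 70.3 mm, turn 0.001
turned tool x 1.9 y 1.1 z 70.3 mm, turn 0.001
```

Call:
play_rows --rows '[-3,1,20,0,0,0,0,25,0,0,0,0,20,0,0,0,0,3,0,0,0,0,0,0,0]'

```text
time_s: 44.0
eef_pos: [0.3939, -0.2545, -0.01]
orientation: [-3.139, 0.002, -0.018]
contact_force: [0.1, 0.4, 0.6]
opening: 0.0005
gripper_force: 0.0
```

Call:
play_rows --rows '[8,0,0,0,0,10,0,0,0,0,12,0,0,0,0,12,0,0,0,0,12,0,0,0,0]'

```text
time_s: 44.42
eef_pos: [0.4505, -0.2573, -0.0075]
orientation: [3.14, -0.002, -0.019]
contact_force: [-1.0, 0.5, -0.7]
opening: 0.0002
gripper_force: 0.4
```

Call:
play_rows --rows '[12,0,0,0,0,12,0,0,0,0,12,0,0,0,0,10,0,0,0,0,0,0,0,0,0]'

```text
time_s: 44.83
eef_pos: [0.4978, -0.2583, -0.0071]
orientation: [3.139, -0.004, -0.018]
contact_force: [0.5, 0.1, 1.1]
opening: 0.0004
gripper_force: 0.0
```

```bash
python3 boxes.py; python3 plane.py; python3 go.py .558 -.2572 -.009 -.0195
```

```text
scene box 1103 centre 557.2 -243.2 z 0.0635 size 100.9 90.8 long axis deg 0.1
scene box 1092 centre 618.8 -168.9 z 0.0636 size 99.0 60.3 long axis deg -1.5
side box 739 centre 618.7 -170.8 z 0.0618 size 97.9 62.3 long axis deg -0.2
side box 542 centre 581.7 -248.9 z 0.0619 size 98.2 81.4 long axis deg 47.8
wrist box 13572 centre 606.5 -184.7 z 0.0652 size 95.4 75.2 long axis deg 89.0
wrist box 29574 centre 552.0 -243.2 z 0.0654 size 106.4 90.2 long axis deg -0.9
[ 0.4949 -0.2577 -0.0082] [ 3.141e+00 -1.000e-03 -1.900e-02] 44.9833
scene 447 slope dz/dx 0.001 dz/dy 0.004 z at tcp 0.0638 x 0.513 0.585 z 0.061 0.068
wrist 14012 slope dz/dx 0.000 dz/dy -0.001 z at tcp 0.0654 x 0.511 0.585 z 0.063 0.068
side 221 slope dz/dx -0.012 dz/dy -0.015 z at tcp 0.0633 x 0.551 0.585 z 0.059 0.066
eef [ 0.494  -0.2575 -0.0086] yaw -0.019 open 0.0002 gf 0.0 t 45.1 q6 0.89
now tool x 64.0 y -1.5 z 0.4 mm, turn 0.000
turned tool x 64.0 y -1.5 z 0.4 mm, turn 0.000
```

Call:
play_rows --rows '[12,0,0,0,0,12,0,0,0,0,10,0,0,0,0,9,0,0,0,0,7,0,0,0,0]'

```text
time_s: 45.55
eef_pos: [0.5403, -0.2569, -0.0094]
orientation: [-3.138, 0.009, -0.019]
contact_force: [-15.2, 4.5, 11.1]
opening: 0.0004
gripper_force: 7.5
```

Call:
play_rows --rows '[5,0,0,0,0,4,0,0,0,0,3,0,0,0,0,1,0,0,0,0,0,0,0,0,0]'

```text
time_s: 45.97
eef_pos: [0.5565, -0.2583, -0.0092]
orientation: [-3.141, 0.001, -0.019]
contact_force: [-2.0, 0.7, 0.6]
opening: 0.0003
gripper_force: 1.0
```

```bash
python3 top.py; python3 plane.py; python3 go.py .558 -.2572 -.009 -.0195;  python3 -c "
from plant import bot; print(bot.sense()['contact_force'])"
```

```text
scene left 1060 618.9 -168.6 size 60.7 98.3 axis -1.1 x [571.  667.6]
scene right 1195 614.9 -258.3 size 100.5 59.9 axis 0.0 x [566.5 664.2]
side right 413 605.7 -259.3 size 61.4 116.7 axis -1.3 x [547.4 663.8]
wrist left 19305 617.4 -168.9 size 62.5 96.7 axis -1.0 x [570.2 664.7]
wrist right 29487 614.0 -258.6 size 60.5 97.3 axis -0.2 x [566.2 661.8]
scene 547 slope dz/dx 0.004 dz/dy 0.007 z at tcp 0.0637 x 0.571 0.647 z 0.06 0.068
wrist 15228 slope dz/dx -0.001 dz/dy 0.002 z at tcp 0.0656 x 0.569 0.647 z 0.063 0.068
side 144 slope dz/dx 0.002 dz/dy 0.008 z at tcp 0.0624 x 0.623 0.647 z 0.058 0.066
eef [ 0.5566 -0.2583 -0.0091] yaw -0.019 open 0.0003 gf 1.6 t 46.3 q6 0.96
now tool x 1.4 y -1.2 z -0.1 mm, turn 0.000
turned tool x 1.4 y -1.2 z -0.1 mm, turn 0.000
[-3.35007955  1.54042318  0.6475479 ]
```

Call:
play_rows --rows '[2,0,0,0,0,1,0,0,0,0,0,0,0,0,0,0,0,0,0,0,0,0,0,0,0]'

```text
time_s: 46.68
eef_pos: [0.5577, -0.2576, -0.0093]
orientation: [-3.139, 0.006, -0.019]
contact_force: [-10.7, 4.2, 6.5]
opening: 0.0005
gripper_force: 5.3
```

```bash
python3 top.py; python3 go.py .558 -.2572 -.009 -.0195;  python3 -c "
from plant import bot; print(bot.sense()['contact_force'])"
```

```text
scene left 1053 618.3 -168.9 size 60.5 99.2 axis -0.6 x [571.3 667.3]
scene right 1203 617.1 -258.6 size 60.3 99.2 axis -1.3 x [568.  665.7]
side right 403 606.9 -261.9 size 116.9 63.2 axis 0.0 x [548.8 664.8]
wrist left 19396 617.3 -168.9 size 62.4 96.6 axis -1.5 x [570.1 664.6]
wrist right 29566 615.5 -259.0 size 60.8 97.3 axis -1.3 x [567.7 663.1]
eef [ 0.5577 -0.2576 -0.0093] yaw -0.019 open 0.0005 gf 5.3 t 46.8 q6 0.96
now tool x 0.3 y -0.4 z -0.3 mm, turn 0.001
turned tool x 0.3 y -0.4 z -0.3 mm, turn 0.001
[-10.67096269   4.48411349   6.09949119]
```

Call:
play_rows --rows '[1,0,0,0,0,1,0,0,0,0,0,0,0,0,0,0,0,0,0,0,0,0,0,0,0]'

```text
time_s: 47.25
eef_pos: [0.5575, -0.2575, -0.0093]
orientation: [-3.138, 0.01, -0.019]
contact_force: [-17.9, 4.2, 12.0]
opening: 0.0005
gripper_force: 9.4
```

Call:
play_rows --rows '[-10,0,0,0,0,-15,0,0,0,0,0,0,-35,0,0,0,0,-40,0,0,0,0,-40,0,0]'

```text
time_s: 47.67
eef_pos: [0.537, -0.2583, 0.1071]
orientation: [-3.141, -0.0, -0.02]
contact_force: [1.1, -1.7, 0.3]
opening: 0.0003
gripper_force: 0.0
```

```bash
python3 top.py; python3 hang.py;python3 go.py .605 0 .04 1.571
```

```text
scene left 1056 619.0 -169.2 size 60.9 98.2 axis -1.7 x [571.6 667.6]
scene right 1152 616.7 -258.4 size 60.0 98.6 axis -1.8 x [569.  665.3]
side right 951 616.5 -259.8 size 61.6 96.5 axis -1.6 x [568.9 664.2]
wrist left 7310 617.5 -168.9 size 61.7 95.8 axis -1.3 x [570.2 664.7]
wrist right 8375 615.2 -258.8 size 60.1 96.5 axis -1.7 x [567.9 662.8]
scene red bar 95 [0.647 0.293 0.038] upper z max 0.107
scene yellow bar 113 [0.638 0.208 0.037] upper z max 0.107
scene blue bar 101 [0.63  0.124 0.037] upper z max 0.107
side red bar 58 [0.654 0.29  0.034] upper z max 0.105
side yellow bar 70 [0.641 0.205 0.034] upper z max 0.105
side blue bar 72 [0.626 0.122 0.034] upper z max 0.105
wrist red bar 0  upper z max 
wrist yellow bar 0  upper z max 
wrist blue bar 0  upper z max 
eef [ 0.5366 -0.2578  0.1047] yaw -0.019 open 0.0009 gf 0.0 t 48.0 q6 0.94
now tool x 63.4 y -259.1 z 64.7 mm, turn -1.590
turned tool x 257.8 y 68.4 z 64.7 mm, turn -1.590
```

Call:
play_rows --rows '[0,-37,0,0,0,0,-37,0,0,0,12,-37,0,0,0,12,-37,0,0,0,12,-37,0,0,0]'

```text
time_s: 48.38
eef_pos: [0.5756, -0.0718, 0.1038]
orientation: [-3.14, 0.003, -0.02]
contact_force: [0.1, -0.5, 1.1]
opening: 0.0005
gripper_force: 0.0
```

Call:
play_rows --rows '[12,-37,0,0,0,10,-36,0,0,0,0,0,0,0,0,0,0,0,0,0,0,0,0,0,0]'

```text
time_s: 48.8
eef_pos: [0.599, -0.0017, 0.1044]
orientation: [3.142, 0.003, -0.019]
contact_force: [0.0, -0.3, 0.8]
opening: 0.0004
gripper_force: 0.0
```

```bash
python3 ball.py; python3 top.py; python3 go.py .605 -.001 .04 -.0195
```

```text
scene 84 [ 0.6696 -0.0063  0.1063]
side 21 [ 0.6544 -0.0026  0.0898]
[ 0.59936828 -0.00272716  0.10510768] [ 0.44366568  0.78103479 -1.56000044] 48.9
scene left 1056 618.6 -168.5 size 60.6 99.9 axis -1.4 x [571.1 667.2]
scene right 1151 617.2 -258.4 size 60.2 98.6 axis -1.7 x [569.  665.3]
side left 784 618.7 -170.9 size 62.3 96.8 axis -1.2 x [570.7 666.2]
side right 946 616.7 -260.3 size 62.8 97.6 axis -2.6 x [568.8 664.3]
wrist left 5663 617.7 -169.4 size 62.4 96.4 axis -0.9 x [570.4 665. ]
wrist right 3724 615.8 -258.4 size 62.8 96.2 axis -1.6 x [568.5 663.2]
eef [ 0.5999 -0.0027  0.1059] yaw -0.021 open 0.0004 gf 0.0 t 49.0 q6 1.39
now tool x 5.1 y -1.8 z 65.9 mm, turn -0.002
turned tool x 5.1 y -1.8 z 65.9 mm, turn -0.002
```

Call:
play_rows --rows '[0,0,25,0,0,0,0,25,0,0,0,0,15,0,0,0,0,0,0,0,12,0,0,0,0]'

```text
time_s: 49.47
eef_pos: [0.6097, -0.0019, 0.04]
orientation: [-3.141, 0.004, -0.02]
contact_force: [-0.0, 1.3, 0.9]
opening: -0.0
gripper_force: 0.0
```

Call:
play_rows --rows '[16,0,0,0,0,16,0,0,0,0,16,0,0,0,0,16,0,0,0,0,12,0,0,0,0]'

```text
time_s: 49.88
eef_pos: [0.6898, -0.0038, 0.0428]
orientation: [3.141, -0.002, -0.02]
contact_force: [-1.0, 0.7, -0.2]
opening: -0.0003
gripper_force: 0.5
```

Call:
play_rows --rows '[7,0,0,0,0,3,0,0,0,0,2,0,0,0,0,0,0,0,0,0,0,0,0,0,0]'

```text
time_s: 50.3
eef_pos: [0.7, -0.0034, 0.0414]
orientation: [-3.142, -0.0, -0.019]
contact_force: [-0.8, -0.1, 0.8]
opening: 0.0003
gripper_force: 0.0
```

```bash
python3 ball.py
```

```text
scene 100 [7.237e-01 2.000e-04 9.630e-02]
side 0
[ 0.69988697 -0.0032762   0.04136741] [-1.09519295 -0.40235792  0.77021483] 50.4
```

Call:
play_rows --rows '[2,0,0,0,0,2,0,0,0,0,1,0,0,0,0,0,0,0,0,0,0,0,0,0,0]'

```text
time_s: 50.82
eef_pos: [0.7051, -0.0034, 0.041]
orientation: [-3.142, 0.0, -0.019]
contact_force: [-0.4, 0.8, -0.3]
opening: 0.0003
gripper_force: 0.3
```

Call:
play_rows --rows '[-10,0,0,0,0,-20,0,0,0,0,-15,0,-30,0,0,0,0,-41,0,0,0,0,-41,0,0]'

```text
time_s: 51.23
eef_pos: [0.6581, -0.0022, 0.1529]
orientation: [-3.141, 0.004, -0.019]
contact_force: [0.6, -0.0, 0.3]
opening: 0.0004
gripper_force: 0.0
```

Call:
play_rows --rows '[0,0,-20,0,0,0,0,0,0,0,0,0,0,0,0,0,0,0,0,0,0,0,0,0,0]'

```text
time_s: 51.65
eef_pos: [0.6589, -0.0023, 0.1707]
orientation: [-3.141, 0.004, -0.019]
contact_force: [-0.1, -0.2, -1.3]
opening: 0.0003
gripper_force: 0.0
```

```bash
python3 ball.py; python3 top.py; python3 hang.py | grep -v wrist; python3 - <<'E'
from h import *
a=snap('scene','scene9'); b=snap('side','side9')
cv2.imwrite('pics/c9.png',np.hstack([cv2.resize(a['color'][160:330,130:480],None,fx=1.14,fy=1.7),cv2.resize(b['color'][90:330,200:440],(390,289))]))
E
```

```text
scene 105 [ 0.7409 -0.0078  0.1087]
side 16 [ 0.727  -0.0056  0.0909]
[ 0.65902538 -0.00235955  0.17089645] [-0.03982848 -0.0058845  -0.47788505] 51.75
scene left 1056 619.0 -168.8 size 60.3 98.3 axis -1.2 x [571.7 667.3]
scene right 1141 616.4 -258.4 size 60.1 98.8 axis -2.1 x [569.3 665. ]
side left 782 618.4 -170.7 size 62.3 96.6 axis -1.0 x [570.8 666.2]
side right 949 616.9 -260.3 size 63.3 96.7 axis -1.8 x [569.2 665. ]
wrist left 3827 617.4 -169.0 size 61.8 97.4 axis -1.1 x [570.  665.8]
wrist right 2833 615.8 -258.7 size 62.4 96.7 axis -1.5 x [568.4 663.6]
scene red bar 93 [0.647 0.293 0.038] upper z max 0.108
scene yellow bar 112 [0.638 0.208 0.037] upper z max 0.108
scene blue bar 101 [0.629 0.124 0.037] upper z max 0.107
side red bar 59 [0.654 0.289 0.034] upper z max 0.105
side yellow bar 68 [0.641 0.206 0.034] upper z max 0.105
side blue bar 72 [0.63  0.121 0.034] upper z max 0.105
```

View pics/c9.png

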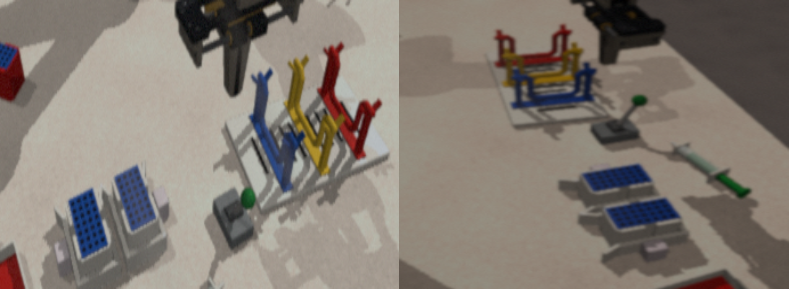

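Call:
play_rows --rows '[0,0,41,0,0,0,0,41,0,0,0,0,40,0,0,0,0,8,0,0,10,0,0,0,0]'

```text
time_s: 52.57
eef_pos: [0.6655, -0.0019, 0.0386]
orientation: [-3.14, 0.01, -0.019]
contact_force: [-0.3, -0.6, 0.3]
opening: 0.0007
gripper_force: 0.0
```

Call:
play_rows --rows '[15,0,0,0,0,15,0,0,0,0,6,0,0,0,0,2,0,0,0,0,2,0,0,0,0]'

```text
time_s: 52.98
eef_pos: [0.7087, -0.0037, 0.0444]
orientation: [3.141, 0.004, -0.019]
contact_force: [-10.7, -1.3, 9.2]
opening: 0.0004
gripper_force: 5.8
```

Call:
play_rows --rows '[2,0,0,0,0,1,0,0,0,0,1,0,0,0,0,0,0,0,0,0,0,0,0,0,0]'

```text
time_s: 53.4
eef_pos: [0.7088, -0.0037, 0.0444]
orientation: [3.141, 0.012, -0.019]
contact_force: [-19.8, -0.8, 13.6]
opening: 0.0006
gripper_force: 9.7
```

The lever is now against its stop; retreat and hand in.

Call:
play_rows --rows '[-10,0,0,0,0,-20,0,0,0,0,-20,0,-30,0,0,0,0,-41,0,0,0,0,-41,0,0]'

```text
time_s: 53.82
eef_pos: [0.661, -0.0021, 0.1549]
orientation: [-3.141, 0.005, -0.019]
contact_force: [2.1, 0.5, -0.0]
opening: 0.0001
gripper_force: 0.0
```

Call:
play_rows --rows '[0,0,-20,0,0,0,0,0,0,0,0,0,0,0,0,0,0,0,0,0,0,0,0,0,0]'

```text
time_s: 54.23
eef_pos: [0.6627, -0.0023, 0.1728]
orientation: [-3.141, 0.004, -0.019]
contact_force: [-0.1, -0.4, -0.2]
opening: 0.0005
gripper_force: 0.0
```

```bash
python3 ball.py; python3 top.py; python3 hang.py | grep scene; python3 -c "
from plant import bot; print(bot.sign_off())"
```

```text
scene 105 [0.7314 0.     0.0924]
side 16 [ 0.7306 -0.0067  0.0904]
[ 0.66293364 -0.00238991  0.17294708] [ 0.34079664  0.03084754 -0.43924348] 54.3333
scene left 1055 619.4 -168.9 size 60.2 97.0 axis -1.2 x [571.9 667.3]
scene right 1155 617.0 -258.4 size 60.1 99.0 axis -1.7 x [569.7 665.3]
side left 787 618.6 -171.2 size 62.9 97.0 axis -0.9 x [570.4 666.5]
side right 944 616.9 -260.2 size 62.6 97.4 axis -2.2 x [568.6 664.7]
wrist left 3745 617.9 -169.1 size 61.6 96.5 axis -1.1 x [570.6 665.6]
wrist right 2809 615.6 -258.7 size 62.6 97.3 axis -2.0 x [568.  664.1]
scene red bar 94 [0.646 0.293 0.038] upper z max 0.108
scene yellow bar 113 [0.638 0.208 0.037] upper z max 0.108
scene blue bar 105 [0.629 0.124 0.037] upper z max 0.107
the job is handed in; nothing more can be done
None
```

I handed the job in at 54 s: by the camera checks all three tubes hang in the lanes of their own colour, both tip boxes are home in the dock, and the lever was pushed off first and fully on again last; the sign-off returned no verdict.

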